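# Sort the paint sample blocks into the tray channel and lock the gate

### The arm

A 6-joint arm with a two-finger parallel gripper is mounted at the origin on a cart in front of the work surface, level with it; the furniture and walls round the work are solid. World frame = base frame: x ahead of the robot, y to its left, z up, the work surface at z = 0. Lengths are in m, angles in rad, forces in N, time in s.
With the tool pointing down it reaches from about 0.35 to 0.775 m from the base axis. Payload 5.5 kg.
Tool frame: the origin (TCP) lies midway between the tips of the shut fingers; the grasp point (between the pads) lies 19 mm behind it; x points along the fingers, y is the direction in which the jaws open and shut, and the axes are right-handed (so a half turn about x gives the same grasp; the last joint's range is limited). The gripper opens to 85 mm and grips with 20 to 120 N. Pads are 22 mm wide; open, the fingers measure 114 mm over their backs; the gripper's body (76 mm by 85 mm) begins 54 mm behind the grasp point. The pads swing forward as they close: fully open they stand 13 mm farther back than shut.
Start: joints at [-1.363, 0.313, 0.046, 1.304, 0, 1.431], TCP at [0.196, -0.541, 0.231] pointing down, gripper open.
Joint ranges: [-2.76, 2.76], [-0.86, 1.69], [-1.03, 1.26], [-2.2, 2.34], [-1.47, 1.5], [-3.14, 3.14]. Speed limits (rad/s): [2.57, 2.57, 3.14, 3.14, 3.14, 3.14].

### API

Orientations are given as a unit quaternion [w, x, y, z].
In Python, from workcell import env, optics, order, models gives the robot as it stands. The module is installed in compiled form; this text tells all that it offers.
- The arm moves only by the tool servo_tool, never from a script. Its argument "moves" is a list of rows, each a list of 5 numbers: the shift along the tool's x, y, z in cm, then the turn about the tool's x in rad, then the closure, from -1 (fully open) to 1 (shut). A call has exactly 10 rows; each row shifts and turns the commanded pose from where the row before left it, along the tool's axes as they then stand; what a row does not reach is not made up. A row lasts 1/8 s, in which the tool goes at most 62.5 mm and 10.7 degrees, less where a joint would pass 70% of its speed; a pose out of reach is approached as far as the arm can. A call is refused whole if a number of a shift passes 6.25 or a number of a turn 0.188, either way. A call with a gripper value outside its range is refused whole. The fingers move at their own pace and stop on an object; "grip_force" is the grip in N (left out, the last holds). Time passes only in rows, so rows that do not move let the fingers close, or fill a call up. It gives the time, the measured TCP pose, the force and the opening at its end, in the units of the state.
- env.get_state(): the state, without advancing time (a new reading comes with each control period).
- optics.read_camera(name): name is "scene" or "side" or "wrist"; returns a dict with "pixels" (480x640x3 uint8, blue, green, red), "vertical_fov" (degrees; the focal length in pixels is half the picture's height over the tangent of half this angle, whatever the lens; pixels are square), "cx", "cy" (the principal point, pixels), "k1" (the pictures are not rectified: a ray, as slopes to the right and down, at radius r is drawn at 1 + k1 r^2 times it, then the intrinsics apply), "extrinsics" (4x4, takes a point from world to camera coordinates). Camera axes: x right, y up, looking along -z (the intrinsics and any distortion apply to the point x, -y, -z); pixel columns grow to the right and rows downward; lengths in m; the calibration is good to about 2 mm. A picture is of the moment at which its call begins. There is no depth.
- order.hand_in(): hands the job in, once; it reports no verdict.
Trained networks look in a picture, given as the dict that the camera call returned (one of the last four; its "shot" number tells which), for a name from the list of things; names that differ only in an ending like _2 or _b are one class to them, and where a whole thing is asked for, a point or a joint stands for the part that bears it (a point fixed in the world has none). Each returns a list of dicts, best first, with "conf" (0 to 1); they miss things now and then, are a little off and sometimes report something else, mostly with a low value. They report only what shows in the picture. A call takes as long as a camera call.
- models.outline_of(name, picture): "pixels" (480x640 bool, what is visible of it) and "location" ([column, row] in pixels, amid what is visible of it).
- models.pinpoint(name, picture): "location" ([column, row] in pixels: a listed point, or the origin of a listed thing).
The state is a dict: "clock": time; "joint_pos": joint angles; "qvel": joint speeds; "tau": joint torques, N m; "tcp_pos": TCP position; "orientation": TCP orientation; "wrist_force": force on the tool from outside, world axes, zero at the start; "ft_torque": the same for the moment, N m; "finger_gap": finger opening in m.
Only numpy, scipy, OpenCV 4.12 (cv2) and the standard library are available. Lean on these libraries where they do the work, as an engineer would, in place of code of your own. Each camera call takes 0.05 s, during which the arm holds its last target.

### The job

Slide the paint sample blocks along the tray, one at a time and without lifting them out, into the closed channel so that they stand in order of their dots, the fewest dots at the closed end; a block that was left in the channel out of turn can be slid back out into the empty bay meanwhile. Then set the T-key fully down on the square shaft of the open red gate and turn it clockwise until the gate lies straight across the channel mouth behind the blocks, and stand the key back upright on its round mark on the bench. Turn the gate only by the key, and leave the tape measure, the pliers and the bolt where they are.

Things in the scene. Friction and masses are not known exactly. Their poses are not given: they have to be found in the camera images.
- tray: fixed plywood tray, z up. Origin on the bench, mid-width of the lane. Floor top z = 8 mm; walls 4 mm thick, tops z = 18. The lane runs along y at x = -24..24 mm, y = -190..200. Its -y part (y = -190..-16, walled both sides) is the channel. Behind the rest, +x side, are four bays open to the lane, 46 x 46 mm, centres x = 47, y = 25, 75, 125, 175 mm, with 4 mm dividers between.
- channel_end (a point): foot of the wall that closes the channel's -y end, on the floor, mid-width; axes as the tray's. The channel is 48 mm wide and runs 174 mm to +y from here, up to the shut gate; four 40 mm blocks fit with 14 mm to spare.
- empty_bay (a point): floor centre of the bay next to the channel (tray x = 47, y = 25 mm), empty at the start; axes as the tray's. Blocks start in the other three bays, and one may have been left part-way down the channel (tray x = 0, y = -145 to -65), where it is in the way unless it is the first in order.
- gate (a joint): angle (rad) of the red gate bar, clockwise from above: 0 = along tray +y, in front of the lane; 1.57 (stop) = along tray +x, across the channel mouth (tray y = -10 mm). Starts at 0.03 to 0.33. Upright pivot at tray x = -62, y = -10 mm. Bar 85 mm from the pivot, 12 wide, z = 19 to 25: clears walls, not blocks; sweeps the lane by the empty bay. Friction 0.06 N m, stays where left.
- gate_seat (a point): on the gate's pivot axis, on top (26 mm over the bench) of the steel disc, 38 mm across, from which the square shaft rises: 14 mm square, 22 mm high, its top 5 mm tapered to 8 mm. Turns with the gate: z up, y along the bar; the shaft's sides lie along x and y.
- key: loose upright T-key, 0.2 kg, dark steel, black crossbar. Origin: centre of underside, z up. Foot 42 x 42 x 12 mm, socket 28 x 28 up to z = 30, stem 12 thick, crossbar 80 mm along x, 14 wide (y), z = 48 to 62. Bore from below 16 mm square, 26 deep, sides along x and y: fits the shaft in any of four quarter-turns, about 0.14 rad of play. Seated, its underside lies on gate_seat.
- key_mark: the key's place: flat round grey mark with a green rim painted on the bench, 90 mm across; origin its centre, z = 0
- tape_measure: yellow tape measure, 67 x 77 x 31 mm, bystander; origin centre of underside
- pliers: red-handled pliers, 64 x 160 x 12 mm, bystander; origin centre of underside
- bolt_m12: steel bolt, 22 x 68 x 19 mm, lying, bystander; origin centre of underside
- block_1: sample block with 1 dot on its yellow top: 40 x 40 x 18 mm, with a square wooden knob 16 x 16 mm in the middle of the top that reaches 52 mm above the underside. 0.07 kg. Origin: centre of its underside (8 mm over the bench in the tray), z up, sides along x and y, as the tray's at the start. May be absent.
- block_2: sample block with 2 dots on its red top: 40 x 40 x 18 mm, with a square wooden knob 16 x 16 mm in the middle of the top that reaches 52 mm above the underside. 0.07 kg. Origin: centre of its underside (8 mm over the bench in the tray), z up, sides along x and y, as the tray's at the start. May be absent.
- block_3: sample block with 3 dots on its green top: 40 x 40 x 18 mm, with a square wooden knob 16 x 16 mm in the middle of the top that reaches 52 mm above the underside. 0.07 kg. Origin: centre of its underside (8 mm over the bench in the tray), z up, sides along x and y, as the tray's at the start. May be absent.
- block_4: sample block with 4 dots on its blue top: 40 x 40 x 18 mm, with a square wooden knob 16 x 16 mm in the middle of the top that reaches 52 mm above the underside. 0.07 kg. Origin: centre of its underside (8 mm over the bench in the tray), z up, sides along x and y, as the tray's at the start. May be absent.

How it is judged:
On the way, in this order (a step that is already met when the one before it is completed fails the run):
1. all blocks present stand in the channel in order, with the gate still open (x of block_1 in the frame of tray between -0.009 and 0.009 m and y of block_1 in the frame of tray between -0.18 and -0.032 m and z of each of block_1, block_2, block_3, block_4 in the frame of tray below 0.014 m and angle between each of block_1, block_2, block_3, block_4's own z axis and vertical below 0.1 rad and ((y of block_1 in the frame of tray below -0.182 m and y of block_2 in the frame of tray above -0.182 m) or (y of block_1 in the frame of tray below -0.152 m and y of block_2 in the frame of tray above -0.152 m) or (y of block_1 in the frame of tray below -0.116 m and y of block_2 in the frame of tray above -0.116 m) or (y of block_1 in the frame of tray below -0.08 m and y of block_2 in the frame of tray above -0.08 m) or (y of block_1 in the frame of tray below -0.044 m and y of block_2 in the frame of tray above -0.044 m) or (y of block_1 in the frame of tray below -0.03 m and y of block_2 in the frame of tray above -0.03 m)) and ((y of block_1 in the frame of tray below -0.182 m and y of block_3 in the frame of tray above -0.182 m) or (y of block_1 in the frame of tray below -0.152 m and y of block_3 in the frame of tray above -0.152 m) or (y of block_1 in the frame of tray below -0.116 m and y of block_3 in the frame of tray above -0.116 m) or (y of block_1 in the frame of tray below -0.08 m and y of block_3 in the frame of tray above -0.08 m) or (y of block_1 in the frame of tray below -0.044 m and y of block_3 in the frame of tray above -0.044 m) or (y of block_1 in the frame of tray below -0.03 m and y of block_3 in the frame of tray above -0.03 m)) and ((y of block_1 in the frame of tray below -0.182 m and y of block_4 in the frame of tray above -0.182 m) or (y of block_1 in the frame of tray below -0.152 m and y of block_4 in the frame of tray above -0.152 m) or (y of block_1 in the frame of tray below -0.116 m and y of block_4 in the frame of tray above -0.116 m) or (y of block_1 in the frame of tray below -0.08 m and y of block_4 in the frame of tray above -0.08 m) or (y of block_1 in the frame of tray below -0.044 m and y of block_4 in the frame of tray above -0.044 m) or (y of block_1 in the frame of tray below -0.03 m and y of block_4 in the frame of tray above -0.03 m)) and x of block_2 in the frame of tray between -0.009 and 0.009 m and y of block_2 in the frame of tray between -0.18 and -0.032 m and ((y of block_2 in the frame of tray below -0.182 m and y of block_3 in the frame of tray above -0.182 m) or (y of block_2 in the frame of tray below -0.152 m and y of block_3 in the frame of tray above -0.152 m) or (y of block_2 in the frame of tray below -0.116 m and y of block_3 in the frame of tray above -0.116 m) or (y of block_2 in the frame of tray below -0.08 m and y of block_3 in the frame of tray above -0.08 m) or (y of block_2 in the frame of tray below -0.044 m and y of block_3 in the frame of tray above -0.044 m) or (y of block_2 in the frame of tray below -0.03 m and y of block_3 in the frame of tray above -0.03 m)) and ((y of block_2 in the frame of tray below -0.182 m and y of block_4 in the frame of tray above -0.182 m) or (y of block_2 in the frame of tray below -0.152 m and y of block_4 in the frame of tray above -0.152 m) or (y of block_2 in the frame of tray below -0.116 m and y of block_4 in the frame of tray above -0.116 m) or (y of block_2 in the frame of tray below -0.08 m and y of block_4 in the frame of tray above -0.08 m) or (y of block_2 in the frame of tray below -0.044 m and y of block_4 in the frame of tray above -0.044 m) or (y of block_2 in the frame of tray below -0.03 m and y of block_4 in the frame of tray above -0.03 m)) and x of block_3 in the frame of tray between -0.009 and 0.009 m and y of block_3 in the frame of tray between -0.18 and -0.032 m and ((y of block_3 in the frame of tray below -0.182 m and y of block_4 in the frame of tray above -0.182 m) or (y of block_3 in the frame of tray below -0.152 m and y of block_4 in the frame of tray above -0.152 m) or (y of block_3 in the frame of tray below -0.116 m and y of block_4 in the frame of tray above -0.116 m) or (y of block_3 in the frame of tray below -0.08 m and y of block_4 in the frame of tray above -0.08 m) or (y of block_3 in the frame of tray below -0.044 m and y of block_4 in the frame of tray above -0.044 m) or (y of block_3 in the frame of tray below -0.03 m and y of block_4 in the frame of tray above -0.03 m)) and x of block_4 in the frame of tray between -0.009 and 0.009 m and y of block_4 in the frame of tray between -0.18 and -0.032 m and value of joint gate below 0.6 rad), for 0.2 s.
2. the key is fully down on the shaft, with the gate still open (horizontal distance between key and gate_seat below 0.004 m and z of key in the frame of gate_seat below 0.005 m and angle between key's own z axis and vertical below 0.08 rad and value of joint gate below 0.6 rad), for 0.2 s.
3. the gate has been turned across the channel mouth, with the key on its shaft (horizontal distance between key and gate_seat below 0.004 m and value of joint gate above 1.3 rad), for 0.1 s.
At the end, for the whole second after the job is handed in: Every block present lies flat in the channel behind the gate, in rising number of dots from the closed end; the key stands upright on the bench within 25 mm of the centre of its mark (tilt under 0.08 rad); the gate is turned past 1.3 rad, i.e. across the mouth, and all is at rest (x of block_1 in the frame of tray between -0.009 and 0.009 m and y of block_1 in the frame of tray between -0.18 and -0.032 m and z of each of block_1, block_2, block_3, block_4 in the frame of tray below 0.014 m and angle between each of block_1, block_2, block_3, block_4's own z axis and vertical below 0.1 rad and ((y of block_1 in the frame of tray below -0.182 m and y of block_2 in the frame of tray above -0.182 m) or (y of block_1 in the frame of tray below -0.152 m and y of block_2 in the frame of tray above -0.152 m) or (y of block_1 in the frame of tray below -0.116 m and y of block_2 in the frame of tray above -0.116 m) or (y of block_1 in the frame of tray below -0.08 m and y of block_2 in the frame of tray above -0.08 m) or (y of block_1 in the frame of tray below -0.044 m and y of block_2 in the frame of tray above -0.044 m) or (y of block_1 in the frame of tray below -0.03 m and y of block_2 in the frame of tray above -0.03 m)) and ((y of block_1 in the frame of tray below -0.182 m and y of block_3 in the frame of tray above -0.182 m) or (y of block_1 in the frame of tray below -0.152 m and y of block_3 in the frame of tray above -0.152 m) or (y of block_1 in the frame of tray below -0.116 m and y of block_3 in the frame of tray above -0.116 m) or (y of block_1 in the frame of tray below -0.08 m and y of block_3 in the frame of tray above -0.08 m) or (y of block_1 in the frame of tray below -0.044 m and y of block_3 in the frame of tray above -0.044 m) or (y of block_1 in the frame of tray below -0.03 m and y of block_3 in the frame of tray above -0.03 m)) and ((y of block_1 in the frame of tray below -0.182 m and y of block_4 in the frame of tray above -0.182 m) or (y of block_1 in the frame of tray below -0.152 m and y of block_4 in the frame of tray above -0.152 m) or (y of block_1 in the frame of tray below -0.116 m and y of block_4 in the frame of tray above -0.116 m) or (y of block_1 in the frame of tray below -0.08 m and y of block_4 in the frame of tray above -0.08 m) or (y of block_1 in the frame of tray below -0.044 m and y of block_4 in the frame of tray above -0.044 m) or (y of block_1 in the frame of tray below -0.03 m and y of block_4 in the frame of tray above -0.03 m)) and x of block_2 in the frame of tray between -0.009 and 0.009 m and y of block_2 in the frame of tray between -0.18 and -0.032 m and ((y of block_2 in the frame of tray below -0.182 m and y of block_3 in the frame of tray above -0.182 m) or (y of block_2 in the frame of tray below -0.152 m and y of block_3 in the frame of tray above -0.152 m) or (y of block_2 in the frame of tray below -0.116 m and y of block_3 in the frame of tray above -0.116 m) or (y of block_2 in the frame of tray below -0.08 m and y of block_3 in the frame of tray above -0.08 m) or (y of block_2 in the frame of tray below -0.044 m and y of block_3 in the frame of tray above -0.044 m) or (y of block_2 in the frame of tray below -0.03 m and y of block_3 in the frame of tray above -0.03 m)) and ((y of block_2 in the frame of tray below -0.182 m and y of block_4 in the frame of tray above -0.182 m) or (y of block_2 in the frame of tray below -0.152 m and y of block_4 in the frame of tray above -0.152 m) or (y of block_2 in the frame of tray below -0.116 m and y of block_4 in the frame of tray above -0.116 m) or (y of block_2 in the frame of tray below -0.08 m and y of block_4 in the frame of tray above -0.08 m) or (y of block_2 in the frame of tray below -0.044 m and y of block_4 in the frame of tray above -0.044 m) or (y of block_2 in the frame of tray below -0.03 m and y of block_4 in the frame of tray above -0.03 m)) and x of block_3 in the frame of tray between -0.009 and 0.009 m and y of block_3 in the frame of tray between -0.18 and -0.032 m and ((y of block_3 in the frame of tray below -0.182 m and y of block_4 in the frame of tray above -0.182 m) or (y of block_3 in the frame of tray below -0.152 m and y of block_4 in the frame of tray above -0.152 m) or (y of block_3 in the frame of tray below -0.116 m and y of block_4 in the frame of tray above -0.116 m) or (y of block_3 in the frame of tray below -0.08 m and y of block_4 in the frame of tray above -0.08 m) or (y of block_3 in the frame of tray below -0.044 m and y of block_4 in the frame of tray above -0.044 m) or (y of block_3 in the frame of tray below -0.03 m and y of block_4 in the frame of tray above -0.03 m)) and x of block_4 in the frame of tray between -0.009 and 0.009 m and y of block_4 in the frame of tray between -0.18 and -0.032 m and horizontal distance between key and key_mark below 0.025 m and height (world z) of key below 0.006 m and angle between key's own z axis and vertical below 0.08 rad and value of joint gate above 1.3 rad and velocity of joint gate below 0.1 rad/s and linear speed of key below 0.02 m/s); the robot touches nothing.
It fails at once if a block is lifted out of the tray (more than 15 mm) (z of any of block_1, block_2, block_3, block_4 in the frame of tray above 0.023 m).
It fails at once if the fingers push the gate itself (over 5 N) (contact force between the fingers and gate above 5 N).
It fails at once if the tape measure, pliers or bolt is moved by more than 30 mm (distance of any of tape_measure, pliers, bolt_m12 from where it was at the start of the episode above 0.03 m).
Of block_1, block_2, block_3, block_4 only 3 to 4 are there at a start; the rules pass over those that are not, and their reading is None.
At some moment in a run one of key may be knocked a few centimetres aside while the robot is not near it.
Once in a run the grip may slacken for a moment while it holds something.
It also fails if it takes over 208 s, if anything falls off the work surface, if the arm or the gripper's body presses on something with over 40 N, if the wrist force passes 120 N, or if a joint passes its speed limit or range.

## Working session

There is one attempt and no reset: what is moved stays moved. The work goes in short steps, Python scripts to look and compute and a tool call to move; the robot and the scene stay as the last step left them, time stands still between calls to the robot, and variables do not carry over. Pictures are saved under pics/ and viewed, and the job is handed in when it is done.

Besides the shell and the picture viewer there is one more tool, called by a JSON object that holds its "name" and its "arguments", one argument or row to a line. servo_tool: Moves the arm, as the interface text tells. Its arguments: {"type":"object","properties":{"moves":{"type":"array"},"grip_force":{"type":"number"}},"required":["moves"]}

```bash
mkdir -p pics; cat > h.py <<'E'
import numpy as np, cv2
from workcell import env, optics, order, models
def K(p):
    h=p["pixels"].shape[0]; f=h/2/np.tan(np.radians(p["vertical_fov"])/2); return f
def proj(p,X):
    X=np.atleast_2d(X).astype(float); E=np.array(p["extrinsics"]); c=X@E[:3,:3].T+E[:3,3]
    a=c[:,0]/-c[:,2]; b=-c[:,1]/-c[:,2]; r2=a*a+b*b; s=1+p["k1"]*r2; f=K(p)
    return np.c_[p["cx"]+f*a*s,p["cy"]+f*b*s]
def ray(p,uv):
    f=K(p); u=(uv[0]-p["cx"])/f; v=(uv[1]-p["cy"])/f; a,b=u,v
    for _ in range(30):
        s=1+p["k1"]*(a*a+b*b); a,b=u/s,v/s
    E=np.array(p["extrinsics"]); R=E[:3,:3]; d=R.T@np.array([a,-b,-1]); o=-R.T@E[:3,3]; return o,d
def at(p,uv,z):
    o,d=ray(p,uv); return o+d*(z-o[2])/d[2]
def save(p,n): cv2.imwrite(f"pics/{n}.png",p["pixels"])
E
python3 - <<'E'
from h import *
s=env.get_state(); print(s)
for c in ["scene","side","wrist"]:
    p=optics.read_camera(c); save(p,c+"0"); print(c,p["vertical_fov"],p["cx"],p["cy"],p["k1"],p["shot"]); print(np.round(p["extrinsics"],3).tolist())
    if c!="wrist":
        for n,z in [("tray",0),("channel_end",.008),("empty_bay",.008),("gate_seat",.026),("key",0),("key_mark",0),("block_1",.008),("block_2",.008),("block_3",.008),("block_4",.008)]:
            for r in models.pinpoint(n,p)[:4]: print(n,r["conf"],np.round(r["location"],1),np.round(at(p,r["location"],z),4)[:2])
E
```

```text
{'clock': 0.0, 'joint_pos': array([-1.36261273e+00,  3.13998534e-01,  4.49846457e-02,  1.30358935e+00,
        2.34606410e-05,  1.43119440e+00]), 'qvel': array([-0.00053623, -0.00038092, -0.00163501,  0.00037419,  0.00188846,
       -0.00108176]), 'tau': array([-3.92864576e-04, -4.80628610e+01,  2.98532850e+01,  1.94053422e-02,
       -1.68742554e-04,  4.24206888e-06]), 'tcp_pos': array([ 0.19586132, -0.54007924,  0.23041224]), 'orientation': array([-0.12170319, -0.69642881, -0.12298068,  0.69645603]), 'wrist_force': array([-0.21574488, -0.08834301,  0.07885808]), 'ft_torque': array([ 0.04946089, -0.01409084,  0.01040795]), 'finger_gap': 0.08562087371273946}
scene 44.148087027533364 323.2593085659663 243.54320447304454 -0.15668866602873163 1
[[-0.815, -0.579, 0.005, 0.398], [0.375, -0.521, 0.766, -0.333], [-0.441, 0.627, 0.642, -0.818], [0.0, 0.0, 0.0, 1.0]]
channel_end 0.79 [353.3 229.1] [ 0.5939 -0.257 ]
empty_bay 0.62 [280.8 283.6] [ 0.6145 -0.04  ]
gate_seat 0.56 [340.2 282.4] [ 0.5156 -0.092 ]
key 0.9 [397.2 267.7] [ 0.4628 -0.2144]
key_mark 0.58 [397.9 269.9] [ 0.4584 -0.2096]

[... 1188 characters left out ...]
9.6] [0.6147 0.0163]
block_2 0.56 [326.9 247.9] [ 0.5863 -0.1496]
block_2 0.48 [319.5 317.2] [0.6104 0.0645]
block_2 0.17 [322.3 220.6] [ 0.5932 -0.2591]
block_3 0.83 [316.7 299.6] [0.6147 0.0163]
block_3 0.56 [326.9 247.9] [ 0.5863 -0.1496]
block_3 0.48 [319.5 317.2] [0.6104 0.0645]
block_3 0.17 [322.3 220.6] [ 0.5932 -0.2591]
block_4 0.83 [316.7 299.6] [0.6147 0.0163]
block_4 0.56 [326.9 247.9] [ 0.5863 -0.1496]
block_4 0.48 [319.5 317.2] [0.6104 0.0645]
block_4 0.17 [322.3 220.6] [ 0.5932 -0.2591]
wrist 67.01638219515067 318.61117612351444 240.0492505900604 -0.07407109968381781 3
[[0.341, -0.94, 0.0, -0.573], [0.897, 0.325, -0.3, 0.039], [0.282, 0.103, 0.954, -0.38], [0.0, 0.0, 0.0, 1.0]]
```

View pics/scene0.png

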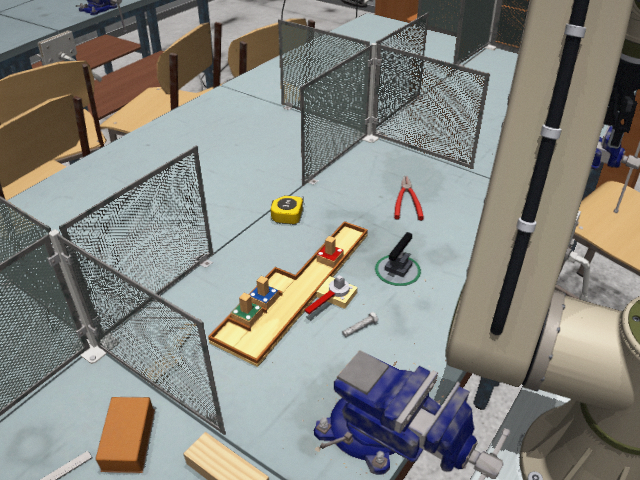

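View pics/side0.png

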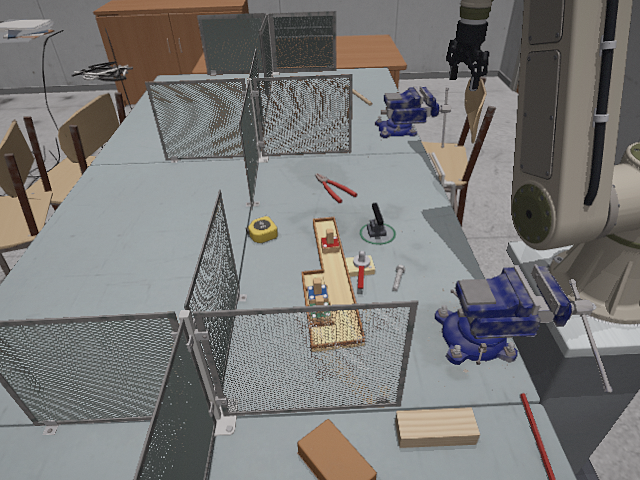

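View pics/wrist0.png

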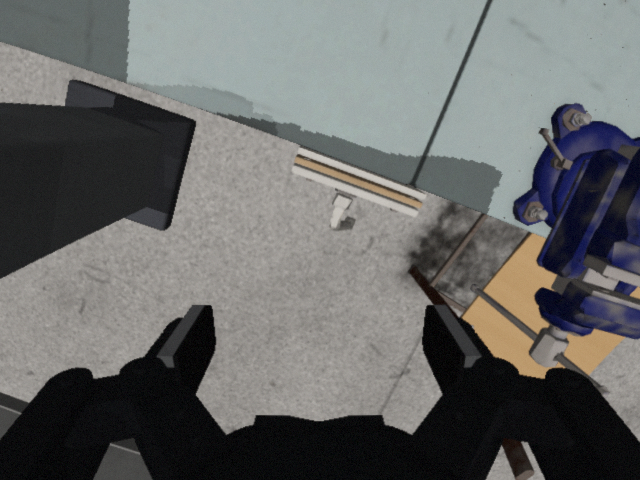

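```bash
python3 - <<'E'
from h import *
from scipy.spatial.transform import Rotation as R
s=env.get_state(); q=s["orientation"]; print(np.round(R.from_quat([q[1],q[2],q[3],q[0]]).as_matrix(),3))
a=cv2.imread("pics/scene0.png"); c=cv2.resize(a[210:370,200:440],None,fx=3.3,fy=3.3,interpolation=cv2.INTER_CUBIC); cv2.imwrite("pics/z0.png",c)
E
```

```text
[[-0.     0.341 -0.94 ]
 [-0.    -0.94  -0.341]
 [-1.     0.     0.   ]]
```

View pics/z0.png

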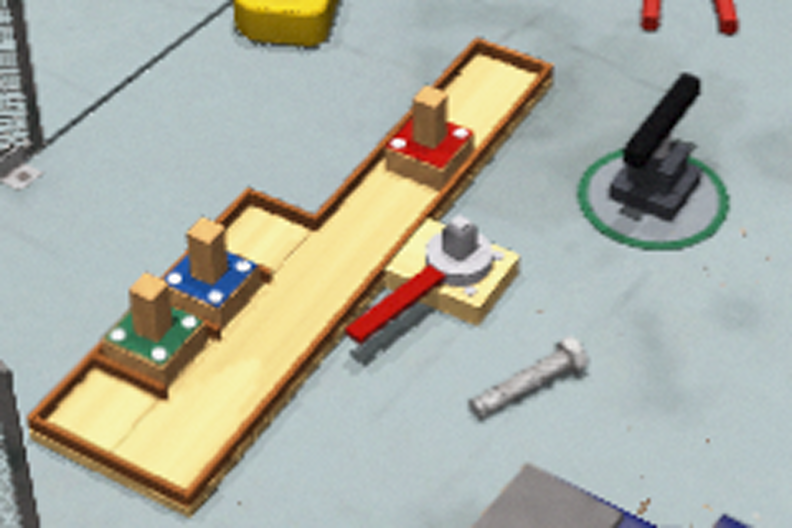

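```bash
cat >> h.py <<'E'
def pose():
    s=env.get_state(); w,x,y,z=s["orientation"]
    from scipy.spatial.transform import Rotation as R
    M=R.from_quat([x,y,z,w]).as_matrix(); return s["tcp_pos"],np.arctan2(M[1,1],M[0,1]),M,s
def plan(wps,start=None):
    """wps: list of (xyz, psi, nrows, closure)"""
    p,psi,_,s=pose() 
    if start is not None: p,psi=start
    rows=[]
    P=np.array(p,float)
    for t,ps,n,c in wps:
        for i in range(n):
            d=(np.array(t)-P)/(n-i); dt=-(ps-psi)/(n-i)
            y=np.array([np.cos(psi),np.sin(psi)]); z=np.array([np.sin(psi),-np.cos(psi)])
            r=[round(-d[2]*100,2),round(d[:2]@y*100,2),round(d[:2]@z*100,2),round(dt,3),c]
            rows.append(r); P=P+np.r_[(y*r[1]+z*r[2])/100,-r[0]/100]; psi-=r[3]
    print("from",np.round(p,4),round(float(psi),3),"gap",s["finger_gap"],"t",s["clock"]); 
    for i in range(0,len(rows),10): print(rows[i:i+10])
    if len(rows)%10: print("NOTE rows",len(rows))
E
python3 -c "
from h import *
plan([((.55,-.07,.30),.117,10,-1)])"
```

```text
from [ 0.196  -0.5406  0.2313] 0.117 gap 0.08542094315324344 t 1.15
[[np.float64(-0.69), np.float64(-3.22), np.float64(-4.93), np.float64(-0.134), -1], [np.float64(-0.69), np.float64(-2.53), np.float64(-5.32), np.float64(-0.134), -1], [np.float64(-0.69), np.float64(-1.8), np.float64(-5.61), np.float64(-0.134), -1], [np.float64(-0.69), np.float64(-1.03), np.float64(-5.8), np.float64(-0.134), -1], [np.float64(-0.68), np.float64(-0.25), np.float64(-5.88), np.float64(-0.134), -1], [np.float64(-0.69), np.float64(0.54), np.float64(-5.86), np.float64(-0.134), -1], [np.float64(-0.68), np.float64(1.32), np.float64(-5.74), np.float64(-0.134), -1], [np.float64(-0.69), np.float64(2.08), np.float64(-5.51), np.float64(-0.134), -1], [np.float64(-0.68), np.float64(2.79), np.float64(-5.19), np.float64(-0.134), -1], [np.float64(-0.69), np.float64(3.46), np.float64(-4.76), np.float64(-0.134), -1]]
```

{"name": "servo_tool", "arguments": {
  "moves": [
    [-0.7,-3.2,-4.9,-0.134,-1],
    [-0.7,-2.5,-5.3,-0.134,-1],
    [-0.7,-1.8,-5.6,-0.134,-1],
    [-0.7,-1.0,-5.8,-0.134,-1],
    [-0.7,-0.25,-5.9,-0.134,-1],
    [-0.7,0.55,-5.85,-0.134,-1],
    [-0.7,1.3,-5.75,-0.134,-1],
    [-0.7,2.1,-5.5,-0.134,-1],
    [-0.7,2.8,-5.2,-0.134,-1],
    [-0.7,3.45,-4.75,-0.134,-1]
  ]
}}

```text
clock: 2.4
tcp_pos: [0.5511, -0.0692, 0.3018]
orientation: [0.53, 0.469, 0.529, -0.469]
wrist_force: [0.3, -1.3, 0.6]
finger_gap: 0.0853
```

```bash
python3 - <<'E'
from h import *
print(pose()[:2], pose()[3]["joint_pos"])
p=optics.read_camera("wrist"); save(p,"w1"); print(p["shot"])
for n,z in [("tray",0.008),("channel_end",.008),("empty_bay",.008),("gate_seat",.026),("key",0),("key_mark",0),("block_1",.008)]:
    for r in models.pinpoint(n,p)[:4]: print(n,r["conf"],np.round(r["location"],1),np.round(at(p,r["location"],z),4)[:2])
print(pose()[:2], pose()[3]["joint_pos"])
E
```

```text
(array([ 0.55108433, -0.06918947,  0.3017512 ]), np.float64(0.12154619989074697)) [-2.69306178e-01  2.65571318e-01  1.52227417e-01  1.45658327e+00
 -2.41879357e-04  1.17994404e+00]
4
tray 0.79 [334.8 193. ] [ 0.5703 -0.0661]
channel_end 0.91 [328.7 332.5] [ 0.5881 -0.2595]
empty_bay 0.61 [375.7 176.4] [ 0.6164 -0.04  ]
key 0.76 [240.1 289.7] [ 0.4614 -0.2134]
key_mark 0.7 [240.3 285.8] [ 0.4614 -0.2076]
block_1 0.93 [332.1 260.1] [ 0.5785 -0.1529]
block_1 0.61 [382.1  85.6] [0.6071 0.0625]
block_1 0.6 [380.6 131.9] [0.6137 0.0119]
(array([ 0.54932896, -0.07211611,  0.30124057]), np.float64(0.11458850033822311)) [-2.75266792e-01  2.63813953e-01  1.48657547e-01  1.45594197e+00
 -3.04777989e-04  1.18094105e+00]
```

View pics/w1.png

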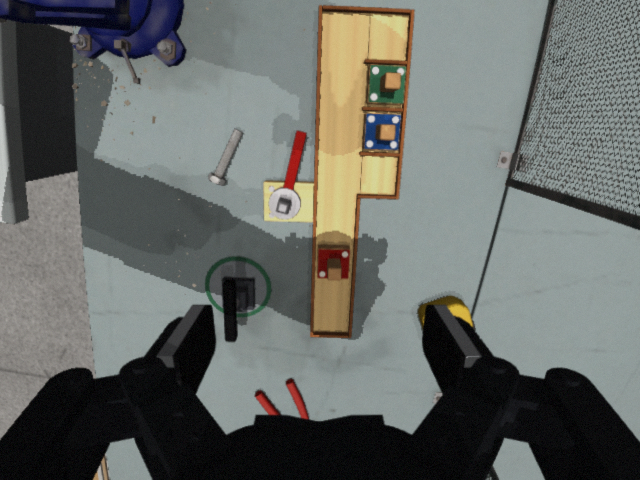

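```bash
cat >> h.py <<'E'
def T(tr,pts):
    x,y,a=tr; pts=np.atleast_2d(pts).astype(float); c,s=np.cos(a),np.sin(a)
    return np.c_[x+c*pts[:,0]-s*pts[:,1], y+s*pts[:,0]+c*pts[:,1], pts[:,2]]
CORN=np.array([(-28,204,18),(74,204,18),(74,-2,18),(28,-2,18),(28,-194,18),(-28,-194,18)])/1000
INN=np.array([(-24,200,18),(70,200,18),(70,2,18),(24,2,18),(24,-190,18),(-24,-190,18)])/1000
E
python3 - <<'E'
from h import *
import pickle
p=optics.read_camera("wrist"); pickle.dump(p,open("w2.pkl","wb"))
q=optics.read_camera("scene"); pickle.dump(q,open("s2.pkl","wb"))
print(pose()[:2])
tr=(.5715,-.067,.105)
im=p["pixels"].copy(); im=cv2.resize(im,None,fx=2,fy=2,interpolation=cv2.INTER_CUBIC)
for C,col in((CORN,(255,0,255)),(INN,(255,255,0))):
    uv=proj(p,T(tr,C)); print(np.round(uv,1).tolist())
    cv2.polylines(im,[np.round(uv*2+.5).astype(int)],True,col,1)
cv2.imwrite("pics/w2.png",im[0:700,400:1000][:600])
cv2.imwrite("pics/w2b.png",im[300:700,400:1000])
E
```

```text
(array([ 0.54942183, -0.07212781,  0.30136668]), np.float64(0.11454546883014044))
[[316.0, 2.1], [412.3, 4.4], [400.0, 195.6], [361.6, 195.1], [355.1, 335.7], [313.7, 335.4]]
[[319.7, 6.3], [408.3, 8.3], [397.0, 192.2], [358.4, 191.7], [352.2, 333.1], [316.7, 332.9]]
```

View pics/w2.png

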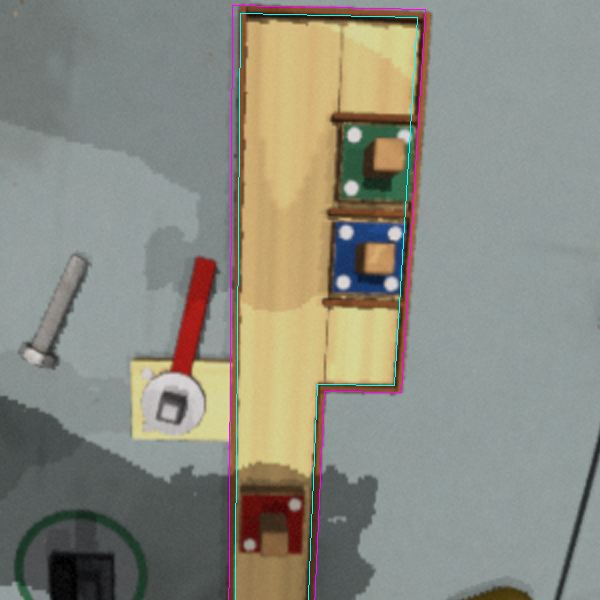

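View pics/w2b.png

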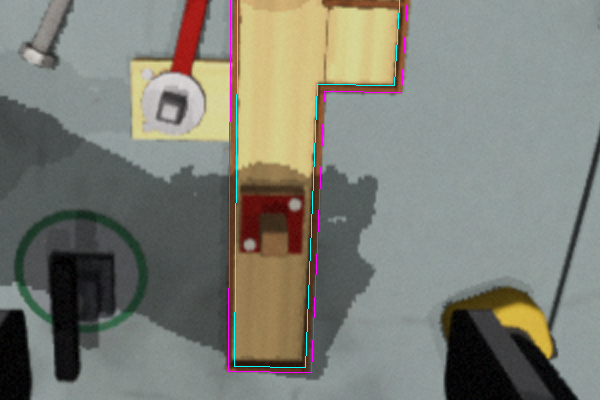

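```bash
cat >> h.py <<'E'
TR=(.573,-.0675,.105)
def inv(pt,tr=None):
    x,y,a=tr or TR; d=np.array(pt[:2])-[x,y]; c,s=np.cos(a),np.sin(a); return np.array([c*d[0]+s*d[1],-s*d[0]+c*d[1]])
def knobs(p,tr=None):
    """knob top centre via wood-colour blob can be unreliable; use block pinpoint too"""
    out=[]
    for r in models.pinpoint("block_1",p): out.append((r["conf"],np.round(inv(at(p,r["location"],.008),tr)*1000,1)))
    return out
E
python3 - <<'E'
from h import *
import pickle
p=pickle.load(open("w2.pkl","rb")); q=pickle.load(open("s2.pkl","rb"))
a=cv2.resize(p["pixels"][40:300,300:440],None,fx=4,fy=4,interpolation=cv2.INTER_CUBIC)
# predicted outlines of knob tops for nominal positions
im=p["pixels"].copy(); im=cv2.resize(im,None,fx=4,fy=4,interpolation=cv2.INTER_CUBIC)
sq=np.array([(-1,-1),(1,-1),(1,1),(-1,1)])
for bx,by in ((47,125),(47,75),(0,-90)):
    for h,z in ((8,60),(20,26)):
        P=T(TR,np.c_[(sq*h+[bx,by])/1000,np.full(4,z/1000)]); cv2.polylines(im,[np.round(proj(p,P)*4+2).astype(int)],True,(255,0,255),1)
cv2.imwrite("pics/k1.png",im[200:700,1200:1700]); cv2.imwrite("pics/k2.png",im[900:1200,1200:1500])
im=cv2.resize(q["pixels"],None,fx=3,fy=3,interpolation=cv2.INTER_CUBIC)
for C in (CORN,INN): cv2.polylines(im,[np.round(proj(q,T(TR,C))*3+1).astype(int)],True,(255,0,255),1)
cv2.imwrite("pics/s2.png",im[620:1120,600:1200])
print(knobs(p)) if 0 else None
E
```

```text
(no output)
```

View pics/k1.png

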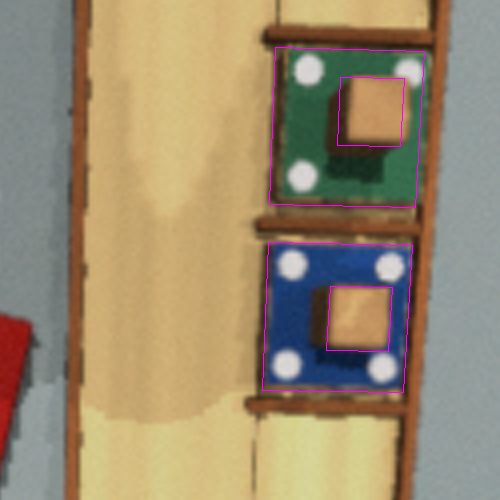

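View pics/k2.png

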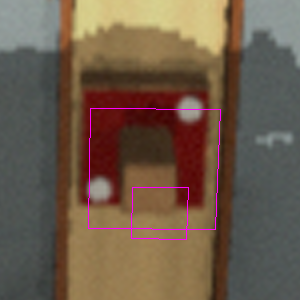

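View pics/s2.png

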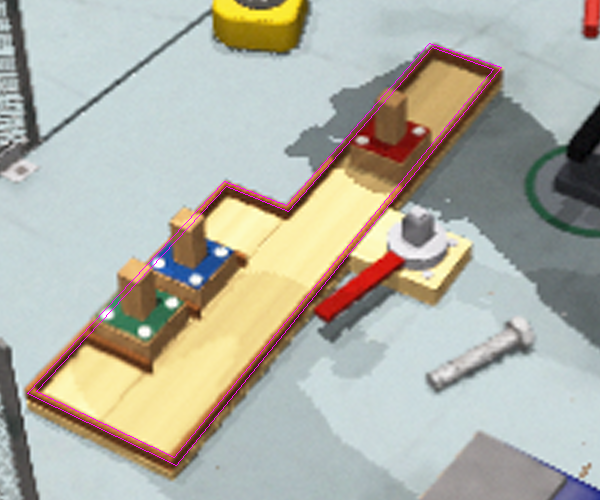

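```bash
cat >> h.py <<'E'
def W(x,y,z): return T(TR,[[x/1000,y/1000,z/1000]])[0]
np.set_printoptions(suppress=True)
_r=round
def round(v,n=0): return float(_r(float(v),n))
E
python3 -c "
from h import *
plan([(W(-2.5,-83,110),.105,5,-1),(W(-2.5,-83,31),.105,3,-1),(W(-2.5,-83,31),.105,2,1)])"
```

```text
from [ 0.5494 -0.0721  0.3014] 0.105 gap 0.08528662432784116 t 2.9
[[3.83, 0.41, 1.62, 0.002, -1], [3.83, 0.42, 1.62, 0.002, -1], [3.83, 0.42, 1.62, 0.002, -1], [3.82, 0.42, 1.62, 0.002, -1], [3.83, 0.43, 1.62, 0.002, -1], [2.63, -0.0, -0.0, -0.0, -1], [2.63, -0.0, -0.0, -0.0, -1], [2.64, -0.0, -0.0, -0.0, -1], [-0.0, -0.0, -0.0, -0.0, 1], [-0.0, -0.0, -0.0, -0.0, 1]]
```

{"name": "servo_tool", "arguments": {
  "moves": [
    [3.8,0.4,1.6,0.002,-1],
    [3.8,0.4,1.6,0.002,-1],
    [3.8,0.4,1.6,0.002,-1],
    [3.8,0.4,1.6,0.002,-1],
    [3.8,0.5,1.7,0.002,-1],
    [2.6,0,0,0,-1],
    [2.6,0,0,0,-1],
    [2.6,0,0,0,-1],
    [0,0,0,0,-1],
    [0,0,0,0,-1]
  ],
  "grip_force": 30
}}

```text
clock: 4.15
tcp_pos: [0.5803, -0.1498, 0.0343]
orientation: [0.526, 0.473, 0.525, -0.473]
wrist_force: [-0.7, 0.5, -0.1]
finger_gap: 0.0851
```

```bash
python3 - <<'E'
from h import *
p=optics.read_camera("wrist"); save(p,"w3")
P,psi,_,s=pose(); print(P,inv(P)*1000,psi)
plan([(W(-2.5,-83,31),.105,1,-1)])
E
```

```text
[ 0.58083293 -0.14980847  0.03470891] [ -0.83673202 -82.67611008] 0.1063061559580343
from [ 0.5808 -0.1498  0.0347] 0.105 gap 0.08528482898243109 t 4.2
[[0.37, -0.17, 0.03, 0.001, -1]]
NOTE rows 1
```

View pics/w3.png

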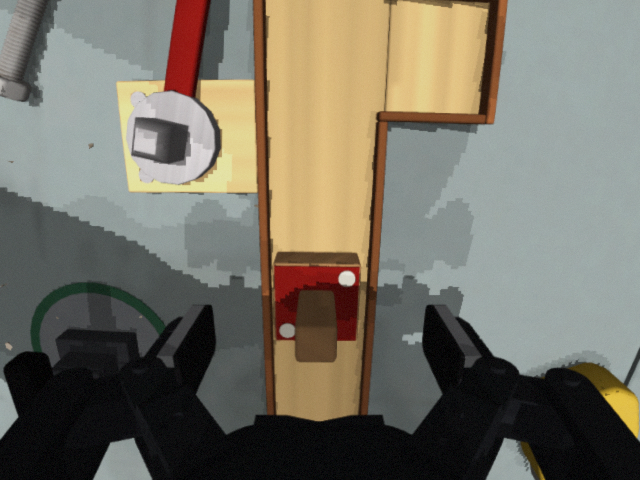

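{"name": "servo_tool", "arguments": {
  "moves": [
    [0.3,0,0,0,0.3],
    [0,0,0,0,1],
    [0,0,0,0,1],
    [0,0,0,0,1],
    [0,0,0,0,1],
    [0,0.0,1.5,0,1],
    [0,0.1,1.9,0,1],
    [0,0,1.9,0,1],
    [0,0,1.9,0,1],
    [0,0,1.1,0,1]
  ]
}}

```text
clock: 5.45
tcp_pos: [0.5901, -0.2332, 0.0304]
orientation: [0.526, 0.473, 0.526, -0.473]
wrist_force: [-0.2, 3.1, 4.4]
finger_gap: 0.0155
```

```bash
python3 - <<'E'
from h import *
p=optics.read_camera("wrist"); save(p,"w4")
P,psi,_,s=pose(); print(P,inv(P)*1000,psi,s["finger_gap"],s["wrist_force"])
E
```

```text
[ 0.59026697 -0.23444178  0.03042348] [  -0.3248235  -167.83205926] 0.10486089807760067 0.015344233517189804 [-0.6534422  -2.41930591  5.39214954]
```

View pics/w4.png

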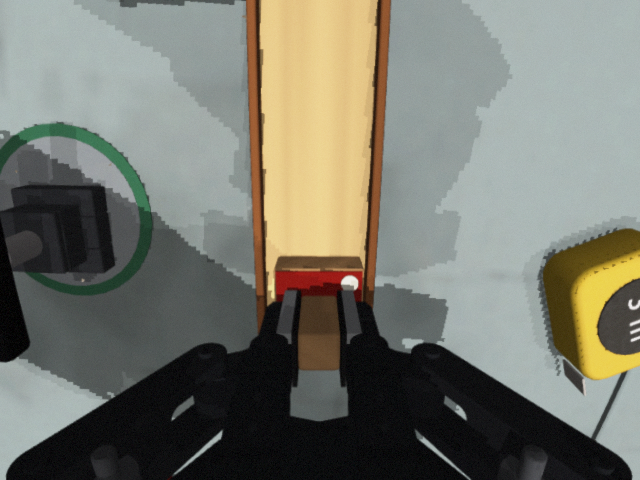

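{"name": "servo_tool", "arguments": {
  "moves": [
    [0,0,0,0,-0.5],
    [0,0,0,0,-1],
    [0,0,0,0,-1],
    [-4,0,0,0,-1],
    [-4,0,-2,0,-1],
    [-1,0.9,-5,0,-1],
    [0,1.0,-5.5,0,-1],
    [0,1.0,-5.5,0,-1],
    [0,1.0,-5.5,0,-1],
    [0,1.0,-5,0,-1]
  ]
}}

```text
clock: 6.75
tcp_pos: [0.6079, 0.0595, 0.1204]
orientation: [0.526, 0.472, 0.526, -0.472]
wrist_force: [1.2, -0.5, 0.1]
finger_gap: 0.0853
```

```bash
python3 - <<'E'
from h import *
p=optics.read_camera("wrist"); p=optics.read_camera("wrist"); save(p,"w5")
P,psi,_,s=pose(); print(P,inv(P)*1000,psi,s["finger_gap"],s["wrist_force"])
plan([(W(49,126,60),.105,2,-1),(W(49,126,30.5),.105,2,-1)])
E
```

```text
[0.60781117 0.0624732  0.12033872] [ 48.24157266 125.60891766] 0.11392157348581032 0.08530588226431778 [ 0.17272062 -0.17352255  0.01884813]
from [0.6078 0.0625 0.1203] 0.105 gap 0.08530588226431778 t 6.85
[[3.02, 0.04, -0.02, 0.004, -1], [3.01, 0.04, -0.02, 0.005, -1], [1.48, -0.0, 0.0, -0.0, -1], [1.47, -0.0, 0.0, -0.0, -1]]
NOTE rows 4
```

View pics/w5.png

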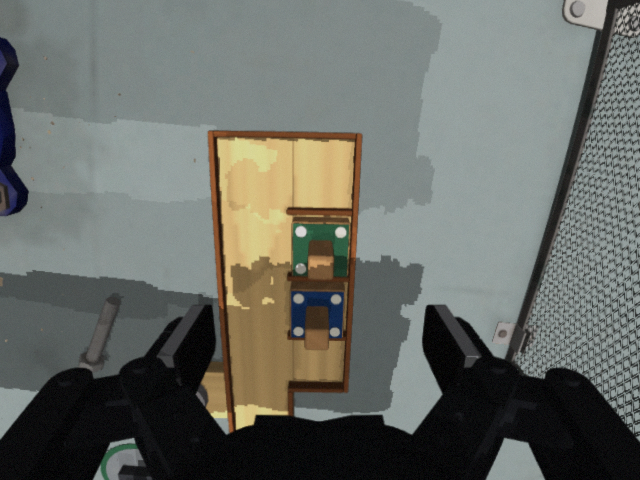

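{"name": "servo_tool", "arguments": {
  "moves": [
    [3,0.05,0,0.005,-1],
    [3,0.05,0,0.004,-1],
    [1.5,0,0,0,-1],
    [1.5,0,0,0,-1],
    [0,0,0,0,0.3],
    [0,0,0,0,1],
    [0,0,0,0,1],
    [0,0,0,0,1],
    [0,0,0,0,1],
    [0,-1,0,0,1]
  ]
}}

```text
clock: 8.1
tcp_pos: [0.6011, 0.0562, 0.0312]
orientation: [0.525, 0.476, 0.523, -0.474]
wrist_force: [3.3, 0.3, 4.1]
finger_gap: 0.0154
```

```bash
python3 - <<'E'
from h import *
p=optics.read_camera("wrist"); p=optics.read_camera("wrist"); save(p,"w6")
P,psi,_,s=pose(); print(P,inv(P)*1000,psi,s["finger_gap"],s["wrist_force"])
plan([(W(0,125,30.5),.105,3,1),(W(0,-125,30.5),.105,15,1)])
E
```

```text
[0.59936365 0.05614465 0.03116677] [ 39.17729623 120.20058592] 0.09798313200864632 0.015611650790641064 [ 0.84851924 -0.30366123  6.4787935 ]
from [0.5994 0.0561 0.0312] 0.105 gap 0.015611650790641064 t 8.2
[[0.02, -1.31, -0.15, -0.002, 1], [0.02, -1.31, -0.15, -0.003, 1], [0.03, -1.3, -0.16, -0.002, 1], [-0.0, 0.0, 1.67, -0.0, 1], [-0.0, 0.0, 1.67, -0.0, 1], [-0.0, 0.0, 1.67, -0.0, 1], [-0.0, 0.0, 1.67, -0.0, 1], [-0.0, 0.0, 1.67, -0.0, 1], [-0.0, 0.0, 1.66, -0.0, 1], [-0.0, 0.0, 1.67, -0.0, 1]]
[[-0.0, 0.0, 1.66, -0.0, 1], [-0.0, 0.0, 1.67, -0.0, 1], [-0.0, 0.0, 1.66, -0.0, 1], [-0.0, 0.0, 1.67, -0.0, 1], [-0.0, 0.0, 1.66, -0.0, 1], [-0.0, 0.0, 1.67, -0.0, 1], [-0.0, 0.0, 1.66, -0.0, 1], [-0.0, 0.0, 1.67, -0.0, 1]]
NOTE rows 18
```

View pics/w6.png

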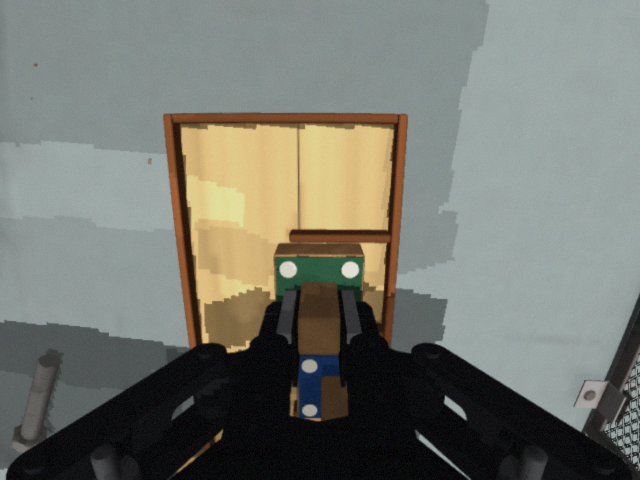

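{"name": "servo_tool", "arguments": {
  "moves": [
    [0,-1.3,-0.1,-0.002,1],
    [0,-1.3,-0.1,-0.002,1],
    [0,-1.3,0,-0.002,1],
    [0,0,1.0,0,1],
    [0,0,1.8,0,1],
    [0,0,1.8,0,1],
    [0,0,1.8,0,1],
    [0,0,1.8,0,1],
    [0,0,1.8,0,1],
    [0,0,1.8,0,1]
  ]
}}

```text
clock: 9.45
tcp_pos: [0.5714, -0.0607, 0.0312]
orientation: [0.525, 0.474, 0.527, -0.471]
wrist_force: [-1.3, 13.3, 14.3]
finger_gap: 0.0155
```

```bash
python3 - <<'E'
from h import *
p=optics.read_camera("wrist"); p=optics.read_camera("wrist"); save(p,"w7")
P,psi,_,s=pose(); print(P,inv(P)*1000,psi,s["finger_gap"],s["wrist_force"])
plan([(W(0,-127,30.5),.105,10,1)])
E
```

```text
[ 0.57179043 -0.06296615  0.03110393] [-0.72772918  4.63564939] 0.10357387625258944 0.0152089255626538 [0.09492832 2.04170664 9.12906446]
from [ 0.5718 -0.063   0.0311] 0.105 gap 0.0152089255626538 t 9.55
[[0.01, 0.01, 1.32, -0.0, 1], [0.01, 0.01, 1.32, -0.0, 1], [0.01, 0.01, 1.32, -0.0, 1], [0.0, 0.01, 1.31, -0.0, 1], [0.01, 0.01, 1.32, -0.0, 1], [0.0, 0.01, 1.31, -0.0, 1], [0.01, 0.01, 1.32, -0.0, 1], [0.0, 0.01, 1.31, -0.0, 1], [0.01, 0.01, 1.32, -0.001, 1], [0.0, 0.0, 1.31, -0.0, 1]]
```

View pics/w7.png

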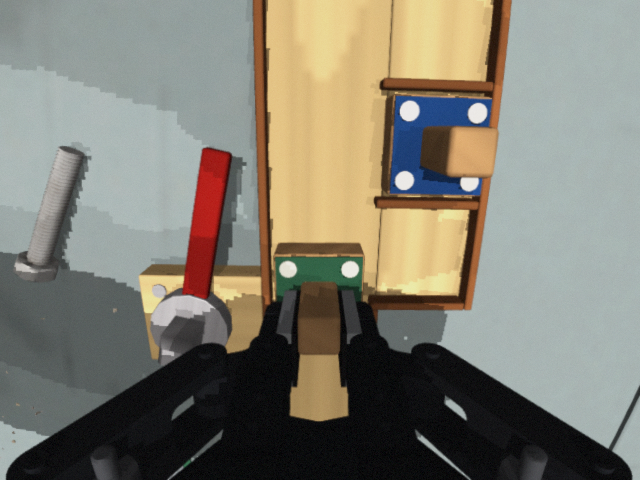

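{"name": "servo_tool", "arguments": {
  "moves": [
    [-0.1,0,1.0,0,1],
    [0,0,1.4,0,1],
    [0,0,1.4,0,1],
    [0,0,1.4,0,1],
    [0,0,1.4,0,1],
    [0,0,1.4,0,1],
    [0,0,1.4,0,1],
    [0,0,1.3,0,1],
    [0,0,1.2,0,1],
    [0,0,1.2,0,1]
  ]
}}

```text
clock: 10.8
tcp_pos: [0.5847, -0.1922, 0.0312]
orientation: [0.524, 0.473, 0.527, -0.473]
wrist_force: [-1.1, 4.1, 6.9]
finger_gap: 0.0155
```

```bash
python3 - <<'E'
from h import *
p=optics.read_camera("wrist"); p=optics.read_camera("wrist"); save(p,"w8")
P,psi,_,s=pose(); print(P,inv(P)*1000,psi,s["finger_gap"],s["wrist_force"])
E
```

```text
[ 0.58503069 -0.19395207  0.03111183] [  -1.2886482  -127.01654487] 0.10313087738006946 0.01529428342442431 [-0.7531372   0.22348253  4.17781631]
```

View pics/w8.png

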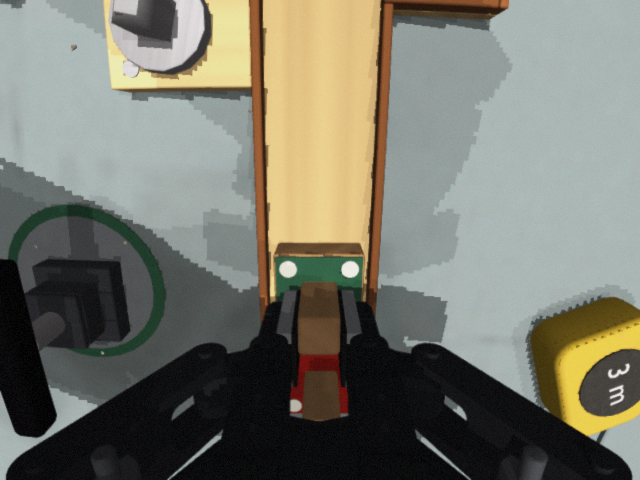

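{"name": "servo_tool", "arguments": {
  "moves": [
    [0,0,0,0,-0.5],
    [0,0,0,0,-1],
    [0,0,0,0,-1],
    [-4,0,0,0,-1],
    [-4,0,-1.2,0,-1],
    [0,1.2,-4.5,0,-1],
    [0,1.2,-5,0,-1],
    [0,1.2,-5,0,-1],
    [0,1.2,-4.5,0,-1],
    [0,0,0,0,-1]
  ]
}}

```text
clock: 12.15
tcp_pos: [0.6127, 0.016, 0.1111]
orientation: [0.526, 0.472, 0.527, -0.472]
wrist_force: [-0.1, -0.0, 0.2]
finger_gap: 0.0853
```

```bash
python3 - <<'E'
from h import *
p=optics.read_camera("wrist"); p=optics.read_camera("wrist"); save(p,"w9")
P,psi,_,s=pose(); print(P,inv(P)*1000,psi,s["finger_gap"],s["wrist_force"])
plan([(W(47.5,76,60),.105,2,-1),(W(47.5,76,31),.105,2,-1)])
E
```

```text
[0.61264329 0.01296052 0.11105195] [47.85779214 75.86248431] 0.10540853802408863 0.08556439278161393 [ 0.31015045 -0.13957838 -0.05265475]
from [0.6126 0.013  0.1111] 0.105 gap 0.08556439278161393 t 12.25
[[2.55, -0.02, -0.01, 0.0, -1], [2.56, -0.02, -0.0, 0.0, -1], [1.45, 0.0, -0.0, 0.0, -1], [1.45, 0.0, -0.0, 0.0, -1]]
NOTE rows 4
```

View pics/w9.png

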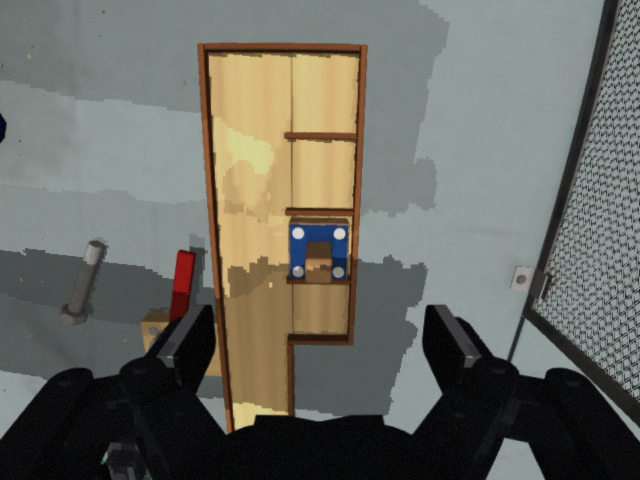

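{"name": "servo_tool", "arguments": {
  "moves": [
    [2.5,0,0,0,-1],
    [2.5,0,0,0,-1],
    [1.5,0,0,0,-1],
    [1.4,0,0,0,-1],
    [0,0,0,0,0.3],
    [0,0,0,0,1],
    [0,0,0,0,1],
    [0,0,0,0,1],
    [0,0,0,0,1],
    [0,-1,0,0,1]
  ]
}}

```text
clock: 13.5
tcp_pos: [0.6043, 0.0115, 0.0329]
orientation: [0.526, 0.474, 0.525, -0.473]
wrist_force: [5.5, 1.0, 3.1]
finger_gap: 0.0154
```

{"name": "servo_tool", "arguments": {
  "moves": [
    [0,-1.0,0,0,1],
    [0,-1.4,0,0,1],
    [0,-1.3,0,0,1],
    [0,0,0,0,1],
    [0,0,1,0,1],
    [0,0,1.5,0,1],
    [0,0,1.5,0,1],
    [0,0,1.5,0,1],
    [0,0,1.5,0,1],
    [0,0,1.0,0,1]
  ]
}}

```text
clock: 14.75
tcp_pos: [0.5734, -0.0707, 0.033]
orientation: [0.525, 0.474, 0.526, -0.472]
wrist_force: [-1.9, 5.8, 8.7]
finger_gap: 0.0153
```

```bash
python3 - <<'E'
from h import *
p=optics.read_camera("wrist"); p=optics.read_camera("wrist"); save(p,"w10")
P,psi,_,s=pose(); print(P,inv(P)*1000,psi,s["finger_gap"],s["wrist_force"])
plan([(W(0,-86,31),.105,10,1)])
E
```

```text
[ 0.57347581 -0.07182262  0.03291808] [ 0.02015125 -4.34867738] 0.10353969954997536 0.015363362278770045 [-1.54817557 -0.10014043  7.1663308 ]
from [ 0.5735 -0.0718  0.0329] 0.105 gap 0.015363362278770045 t 14.85
[[0.02, 0.0, 0.82, -0.0, 1], [0.02, 0.0, 0.82, -0.0, 1], [0.02, 0.0, 0.82, -0.0, 1], [0.02, 0.0, 0.82, -0.0, 1], [0.02, 0.0, 0.81, -0.0, 1], [0.02, 0.0, 0.82, -0.0, 1], [0.02, 0.0, 0.81, -0.0, 1], [0.02, 0.0, 0.82, -0.0, 1], [0.02, 0.0, 0.81, -0.001, 1], [0.01, 0.01, 0.82, -0.0, 1]]
```

View pics/w10.png

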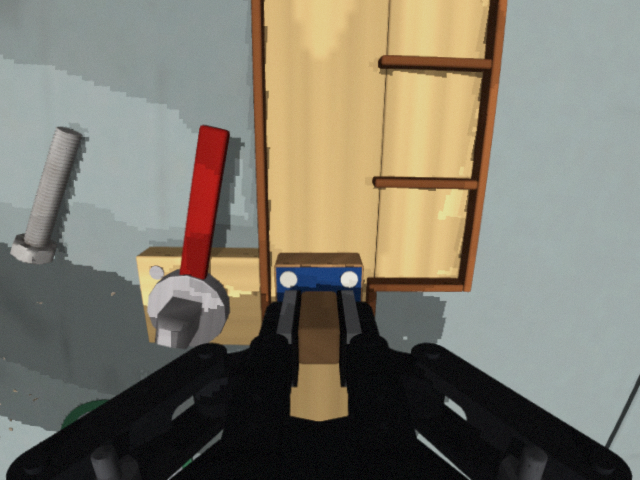

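{"name": "servo_tool", "arguments": {
  "moves": [
    [0,0,1.0,0,1],
    [0,0,1.2,0,1],
    [0,0,1.2,0,1],
    [0,0,1.2,0,1],
    [0,0,1.2,0,1],
    [0,0,1.2,0,1],
    [0,0,1.1,0,1],
    [0,0,0,0,1],
    [0,0,0,0,-0.5],
    [0,0,0,0,-1]
  ]
}}

```text
clock: 16.1
tcp_pos: [0.5815, -0.1521, 0.0316]
orientation: [0.525, 0.473, 0.526, -0.474]
wrist_force: [-0.3, 0.1, 0.5]
finger_gap: 0.0507
```

```bash
python3 - <<'E'
from h import *
P,psi,_,s=pose(); print(P,inv(P)*1000,psi,s["finger_gap"],s["wrist_force"])
E
```

```text
[ 0.5815218  -0.15208652  0.03156527] [ -0.39040321 -85.01380762] 0.10389755485498132 0.050702564343529696 [-0.29251729  0.08648178  0.50716393]
```

{"name": "servo_tool", "arguments": {
  "moves": [
    [0,0,0,0,-1],
    [-4,0,0,0,-1],
    [-5,0,0,0,-1],
    [-5,-1,-1,0,-1],
    [-5,-1,-1,0,-1],
    [-2,-1,-1,0,-1],
    [0,-1,-1,0,-1],
    [0,0,0,0,-1],
    [0,0,0,0,-1],
    [0,0,0,0,-1]
  ]
}}

```text
clock: 17.35
tcp_pos: [0.5387, -0.1169, 0.2409]
orientation: [0.525, 0.473, 0.526, -0.474]
wrist_force: [0.9, 0.2, -0.5]
finger_gap: 0.0856
```

```bash
python3 - <<'E'
from h import *
import pickle
P,psi,_,s=pose(); print(P,inv(P)*1000,psi)
p=optics.read_camera("wrist"); save(p,"w11"); pickle.dump(p,open("w11.pkl","wb"))
for n,z in [("tray",0.008),("channel_end",.008),("empty_bay",.008),("gate_seat",.026),("key",0),("key_mark",0),("block_1",.008)]:
    for r in models.pinpoint(n,p)[:4]: w=at(p,r["location"],z);print(n,r["conf"],np.round(r["location"],1),np.round(w,4)[:2],inv(w)*1000)
q=optics.read_camera("scene"); save(q,"s11"); pickle.dump(q,open("s11.pkl","wb"))
for n,z in [("gate_seat",.026),("key",0),("key_mark",0),("block_1",.008)]:
    for r in models.pinpoint(n,q)[:4]: w=at(q,r["location"],z);print(n,r["conf"],np.round(r["location"],1),np.round(w,4)[:2],inv(w)*1000)
print(W(-62,-10,26))
E
```

```text
[ 0.53866319 -0.1168728   0.24086722] [-39.32232713 -45.50213846] 0.10379057133976378
tray 0.59 [356.8 159.1] [ 0.5717 -0.0663] [-1.20517903  1.34061738]
channel_end 0.38 [484.3 308.6] [ 0.745  -0.2204] [ 154.99436992 -170.11128635]
empty_bay 0.86 [407.2 137.2] [ 0.6195 -0.0391] [49.2010871  23.41615039]
empty_bay 0.33 [352.3 308.8] [ 0.5894 -0.2357] [  -1.29688642 -168.99737861]
empty_bay 0.2 [241.  275.6] [ 0.4591 -0.2075] [-127.97840487 -127.32962471]
gate_seat 0.67 [295.  167.8] [ 0.5106 -0.0796] [-63.29812419  -5.54165076]
gate_seat 0.19 [245.  275.2] [ 0.4668 -0.1986] [-119.3761833  -119.20242564]
key 0.85 [244.  277.1] [ 0.4611 -0.2126] [-126.50360049 -132.59201357]
key_mark 0.72 [240.9 275.7] [ 0.4574 -0.2113] [-129.98840809 -130.85399089]
block_1 0.93 [354.5 272.9] [ 0.5859 -0.1908] [  -0.10750134 -123.94561698]
block_1 0.68 [352.7 309.8] [ 0.5901 -0.2369] [  -0.79346394 -170.30125854]
gate_seat 0.96 [336.9 285.9] [ 0.5153 -0.0808] [-58.81170932  -7.20555301]
gate_seat 0.64 [308.3 284.8] [ 0.5594 -0.0527] [-11.98056383  16.16980421]
key 0.85 [399.3 266.7] [ 0.4608 -0.2193] [-127.45033835 -139.24522901]
key 0.27 [397.7 269. ] [ 0.4601 -0.2117] [-127.42862106 -131.53706523]
key_mark 0.72 [398.3 266.9] [ 0.4622 -0.2177] [-125.96950384 -137.73296292]
block_1 0.85 [329.7 260. ] [ 0.5782 -0.1484] [ -3.29041649 -80.97456407]
block_1 0.57 [340.5 250.3] [ 0.5774 -0.185 ] [  -7.92376347 -117.28887283]
block_1 0.54 [348.7 236.7] [ 0.5878 -0.2304] [  -2.33265943 -163.56798181]
[ 0.51238953 -0.08394297  0.026     ]
```

View pics/w11.png

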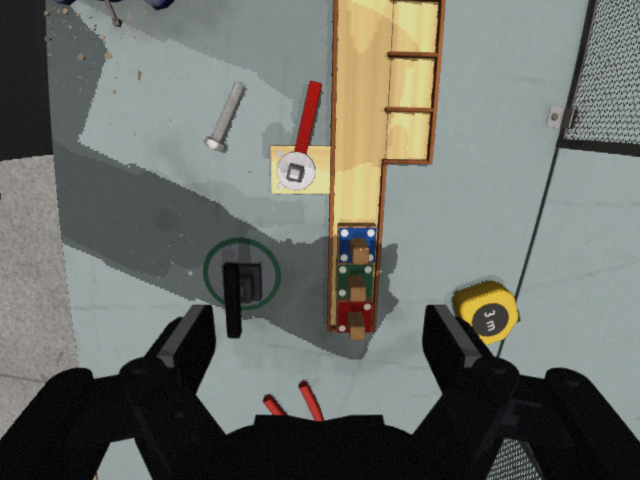

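```bash
cat >> h.py <<'E'
def box(c,yaw,hx,hy,z,off=(0,0)):
    sq=np.array([(-1,-1),(1,-1),(1,1),(-1,1)])*[hx,hy]+np.array(off)
    return T((c[0],c[1],yaw),np.c_[sq,np.full(4,z)])
def dr(im,p,P,f,col=(255,0,255)): cv2.polylines(im,[np.round(proj(p,P)*f+f/2-.5).astype(int)],True,col,1)
def ov(p,key,kyaw,mark,gam,seat,f,kz=0):
    im=cv2.resize(p["pixels"],None,fx=f,fy=f,interpolation=cv2.INTER_CUBIC)
    if key is not None:
        dr(im,p,box(key,kyaw,.04,.007,kz+.062),f); dr(im,p,box(key,kyaw,.021,.021,kz+.012),f,(0,255,255)); dr(im,p,box(key,kyaw,.014,.014,kz+.030),f,(255,255,0))
    a=np.linspace(0,2*np.pi,60)
    if mark is not None: dr(im,p,np.c_[mark[0]+.045*np.cos(a),mark[1]+.045*np.sin(a),0*a],f,(255,0,0))
    if seat is not None:
        g=TR[2]-gam
        dr(im,p,box(seat,g,.004,.004,.048),f); dr(im,p,box(seat,g,.006,.0425-.0095,.025,(0,.0425+.0095)),f,(255,0,255))
        dr(im,p,np.c_[seat[0]+.019*np.cos(a),seat[1]+.019*np.sin(a),0*a+.026],f,(255,255,0))
    return im
E
python3 - <<'E'
from h import *
import pickle
p=pickle.load(open("w11.pkl","rb")); q=pickle.load(open("s11.pkl","rb"))
kw=dict(key=(.461,-.213),kyaw=.1-1.571+.0,mark=(.459,-.2125),gam=.2,seat=W(-62,-10,0))
cv2.imwrite("pics/o1.png",ov(p,f=4,**kw)[300:1380,800:1400][:600]); cv2.imwrite("pics/o2.png",ov(p,f=4,**kw)[900:1400,760:1360])
cv2.imwrite("pics/o3.png",ov(q,f=4,**kw)[880:1300,1150:1750])
E
```

```text
(no output)
```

View pics/o1.png

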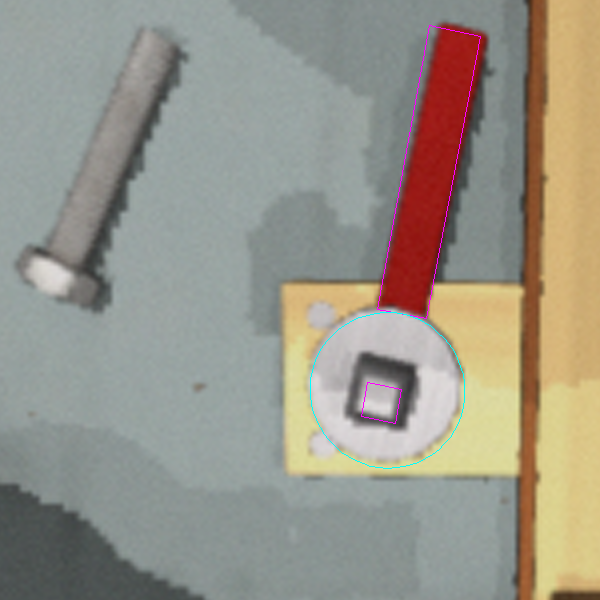

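View pics/o2.png

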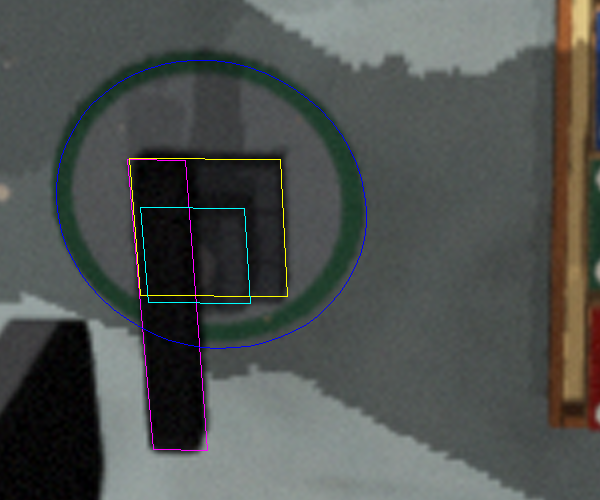

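View pics/o3.png

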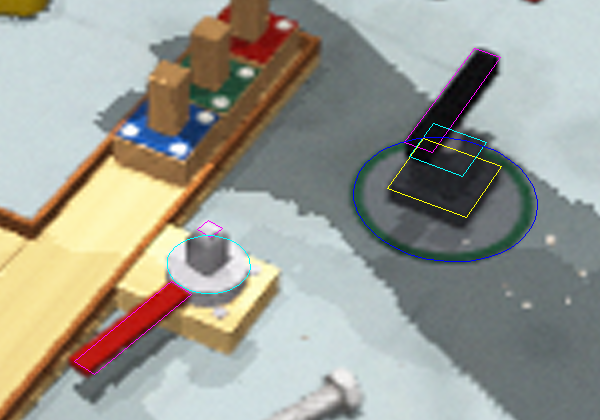

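```bash
python3 -c "
from h import *
plan([((.461,-.213,.11),.1,4,-1),((.461,-.213,.037),.1,3,-1)])"
```

```text
from [ 0.5389 -0.1168  0.2424] 0.1 gap 0.08534563133262653 t 18.0
[[3.31, -2.19, 2.19, 0.001, -1], [3.31, -2.18, 2.19, 0.001, -1], [3.31, -2.18, 2.2, 0.001, -1], [3.31, -2.18, 2.19, 0.001, -1], [2.43, -0.0, 0.0, -0.0, -1], [2.43, -0.0, 0.0, -0.0, -1], [2.44, -0.0, 0.0, -0.0, -1]]
NOTE rows 7
```

{"name": "servo_tool", "arguments": {
  "moves": [
    [3.3,-2.2,2.2,0.001,-1],
    [3.3,-2.2,2.2,0.001,-1],
    [3.3,-2.2,2.2,0.001,-1],
    [3.3,-2.2,2.2,0.001,-1],
    [2.4,0,0,0,-1],
    [2.4,0,0,0,-1],
    [2.4,0,0,0,-1],
    [0,0,0,0,-1],
    [0,0,0,0,-1],
    [0,0,0,0,-1]
  ],
  "grip_force": 60
}}

```text
clock: 19.25
tcp_pos: [0.4613, -0.2139, 0.0395]
orientation: [0.525, 0.474, 0.524, -0.474]
wrist_force: [0.7, -1.4, 0.1]
finger_gap: 0.0852
```

```bash
python3 - <<'E'
from h import *
P,psi,_,s=pose(); print(P,psi)
p=optics.read_camera("wrist"); save(p,"w12")
plan([((.461,-.213,.037),.1,1,-1)])
im=ov(p,(.461,-.213),.1-1.571,(.4585,-.2115),.22,None,2)
cv2.imwrite("pics/o4.png",im[360:960,300:1000])
E
```

```text
[ 0.46125884 -0.21388765  0.03952547] 0.10013492315231601
from [ 0.4612 -0.2138  0.0394] 0.1 gap 0.08534853485635284 t 19.3
[[0.24, -0.01, -0.08, 0.0, -1]]
NOTE rows 1
```

View pics/o4.png

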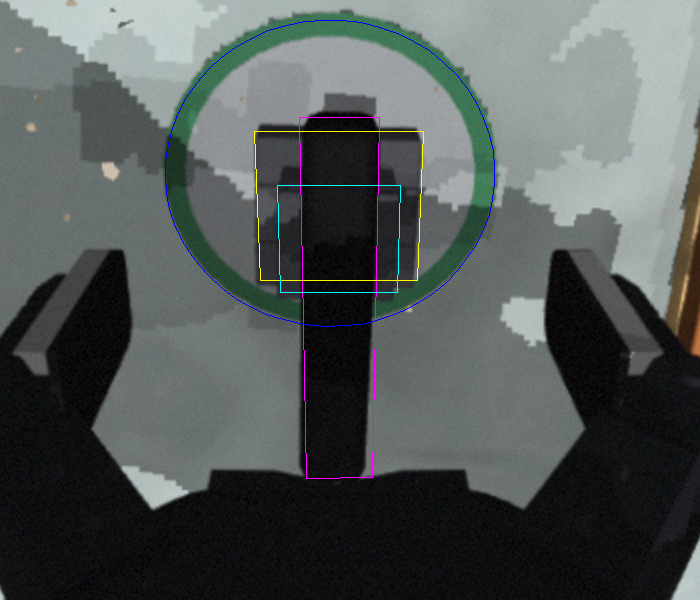

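{"name": "servo_tool", "arguments": {
  "moves": [
    [0.2,0,-0.2,0,-1],
    [0,0,0,0,0],
    [0,0,0,0,0.4],
    [0,0,0,0,1],
    [0,0,0,0,1],
    [0,0,0,0,1],
    [0,0,0,0,1],
    [-2,0,0,0,1],
    [-3,0,0,0,1],
    [-3,0,0,0,1]
  ]
}}

```text
clock: 20.55
tcp_pos: [0.4595, -0.211, 0.1166]
orientation: [0.524, 0.474, 0.525, -0.475]
wrist_force: [0.2, 0.9, -2.1]
finger_gap: 0.0131
```

```bash
python3 - <<'E'
from h import *
p=optics.read_camera("wrist"); p=optics.read_camera("wrist"); save(p,"w13"); q=optics.read_camera("side"); save(q,"sd13")
P,psi,_,s=pose(); print(P,psi,s["finger_gap"],s["wrist_force"])
c=cv2.resize(q["pixels"][150:300,290:440],None,fx=4,fy=4); cv2.imwrite("pics/sd13z.png",c)
E
```

```text
[ 0.46106159 -0.21201776  0.11737652] 0.0999524950773369 0.012946843791298748 [-0.15548565  0.60919238 -2.39540196]
```

View pics/w13.png

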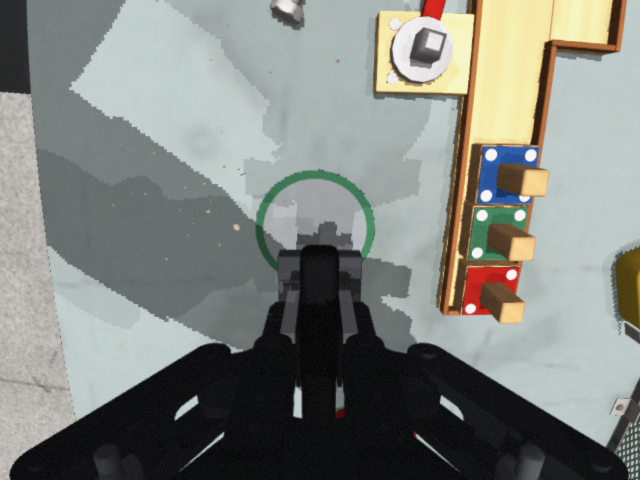

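View pics/sd13z.png

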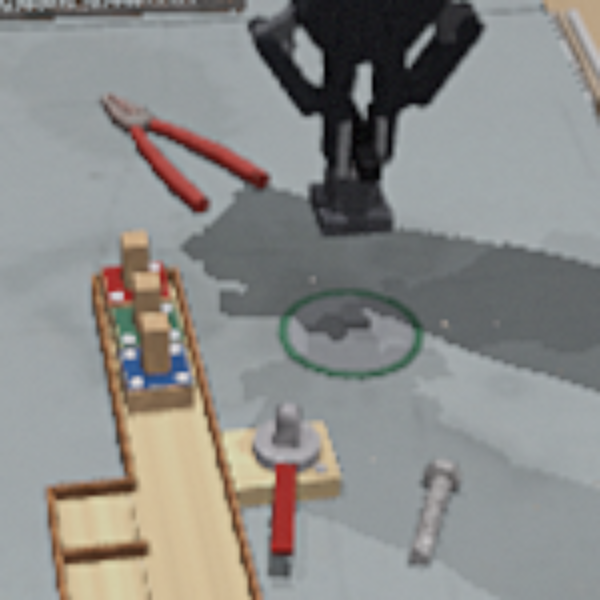

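```bash
python3 - <<'E'
from h import *
P,psi,_,s=pose(); p=optics.read_camera("wrist")
print(P)
im=ov(p,P,psi-1.571,(.458,-.2105),.22,W(-62,-10,0),2,kz=P[2]-.037)
cv2.imwrite("pics/o5.png",im[0:800,450:1000][360:])
cv2.imwrite("pics/o6.png",im[0:400,450:1000])
E
```

```text
[ 0.46106159 -0.21201776  0.11737652]
```

View pics/o5.png

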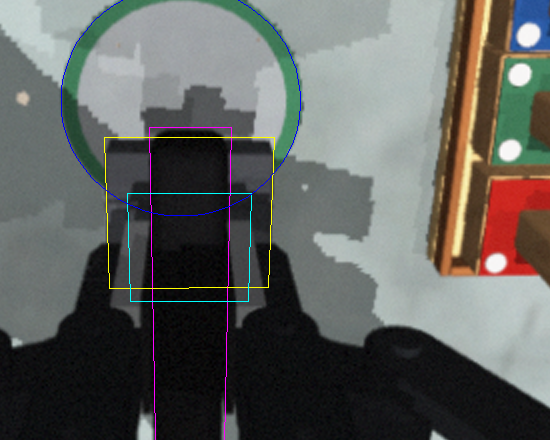

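View pics/o6.png

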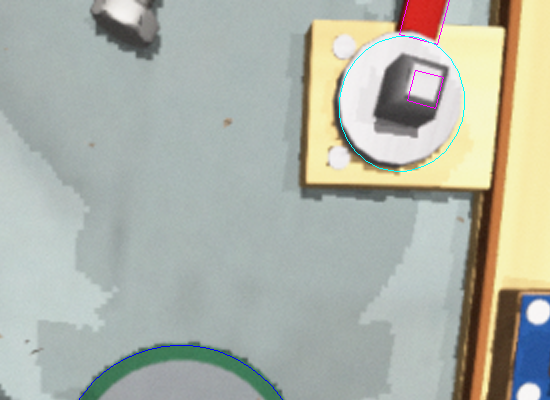

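```bash
python3 -c "
from h import *
plan([((.5112,-.083,.118),1.455,9,1),((.5112,-.083,.118),1.455,1,1)])"
```

```text
from [ 0.4602 -0.2114  0.1161] 1.455 gap 0.012606598112567686 t 20.75
[[-0.02, 0.71, -1.36, -0.151, 1], [-0.02, 0.9, -1.24, -0.151, 1], [-0.02, 1.08, -1.09, -0.15, 1], [-0.02, 1.23, -0.92, -0.151, 1], [-0.02, 1.36, -0.72, -0.15, 1], [-0.02, 1.45, -0.51, -0.151, 1], [-0.02, 1.51, -0.29, -0.15, 1], [-0.03, 1.53, -0.06, -0.151, 1], [-0.02, 1.53, 0.17, -0.15, 1], [-0.0, -0.0, -0.0, -0.0, 1]]
```

{"name": "servo_tool", "arguments": {
  "moves": [
    [0,0.7,-1.35,-0.15,1],
    [0,0.9,-1.25,-0.15,1],
    [0,1.1,-1.1,-0.15,1],
    [0,1.2,-0.9,-0.15,1],
    [0,1.35,-0.7,-0.15,1],
    [0,1.45,-0.5,-0.15,1],
    [0,1.5,-0.3,-0.15,1],
    [0,1.55,-0.05,-0.15,1],
    [0,1.55,0.15,-0.15,1],
    [0,0,0,0,1]
  ]
}}

```text
clock: 22.0
tcp_pos: [0.5104, -0.0822, 0.1145]
orientation: [0.705, 0.043, 0.707, -0.042]
wrist_force: [-0.3, -1.3, -1.4]
finger_gap: 0.0127
```

```bash
python3 - <<'E'
from h import *
P,psi,_,s=pose(); p=optics.read_camera("wrist"); p=optics.read_camera("wrist");P,psi,_,s=pose()
print(P,psi,s["finger_gap"],s["joint_pos"][5])
im=ov(p,P,psi-1.571,(.458,-.2105),.22,(.512,-.083),2,kz=P[2]-.037)
cv2.imwrite("pics/o7.png",im[360:960,300:1100])
q=optics.read_camera("scene"); im=ov(q,P,psi-1.571,(.458,-.2105),.22,(.512,-.083),4,kz=P[2]-.037)
cv2.imwrite("pics/o8.png",im[760:1260,1050:1650])
plan([((.5112,-.083,.118),1.455,1,1)])
E
```

```text
[ 0.51059002 -0.08310066  0.11508769] 1.4476569741435341 0.013117982856050928 -0.1932073016161808
from [ 0.5107 -0.0834  0.1154] 1.455 gap 0.012879179289534439 t 22.15
[[-0.26, 0.04, 0.04, -0.007, 1]]
NOTE rows 1
```

View pics/o7.png

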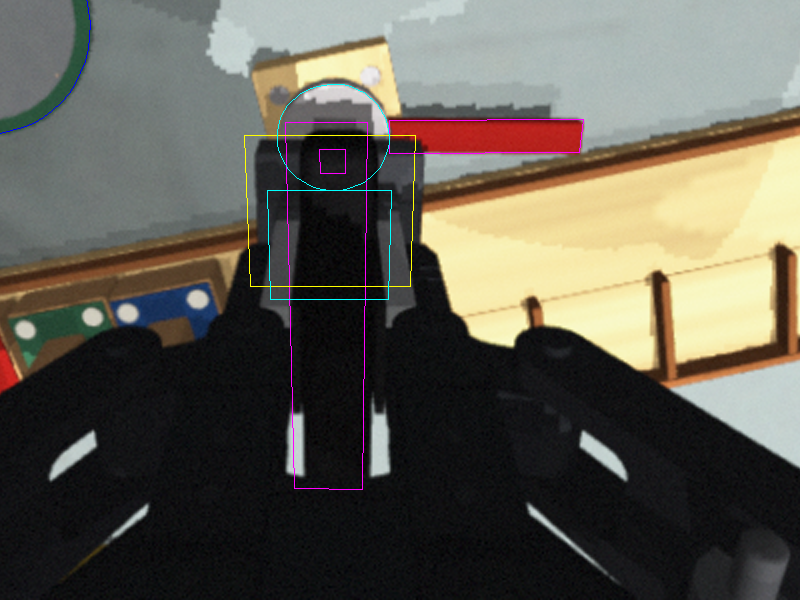

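View pics/o8.png

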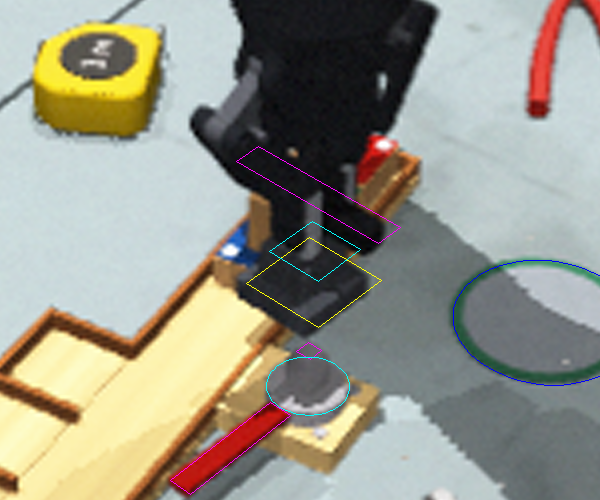

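```bash
python3 - <<'E'
from h import *
P,psi,_,s=pose(); p=optics.read_camera("wrist");P2,psi2,_,s=pose()
print(P,psi,P2,psi2,s["finger_gap"],s["joint_pos"][5])
im=ov(p,P,psi-1.571,(.458,-.2105),.22,(.512,-.083),2,kz=P[2]-.037)
cv2.imwrite("pics/o9.png",im[360:960,300:1100])
E=np.array(p["extrinsics"]); M=pose()[2]
print("cam in tool", M.T@(-E[:3,:3].T@E[:3,3]-P), np.round(E[:3,:3]@M,4).tolist())
import pickle
for f in ("w2.pkl","w11.pkl"):
    p=pickle.load(open(f,"rb")); print(-np.array(p["extrinsics"])[:3,:3].T@np.array(p["extrinsics"])[:3,3])
E
```

```text
[ 0.51070969 -0.08337028  0.11537903] 1.447573672187713 [ 0.5108787  -0.08352729  0.11563182] 1.447711562670991 0.013395622325755672 -0.19394592782298142
cam in tool [-0.14371066  0.00171846 -0.07711731] [[0.0006, 1.0, 0.0001], [0.2984, -0.0001, -0.9544], [-0.9544, 0.0006, -0.2984]]
[0.54015227 0.00570097 0.44490027]
[ 0.53056337 -0.03910208  0.38461004]
```

View pics/o9.png

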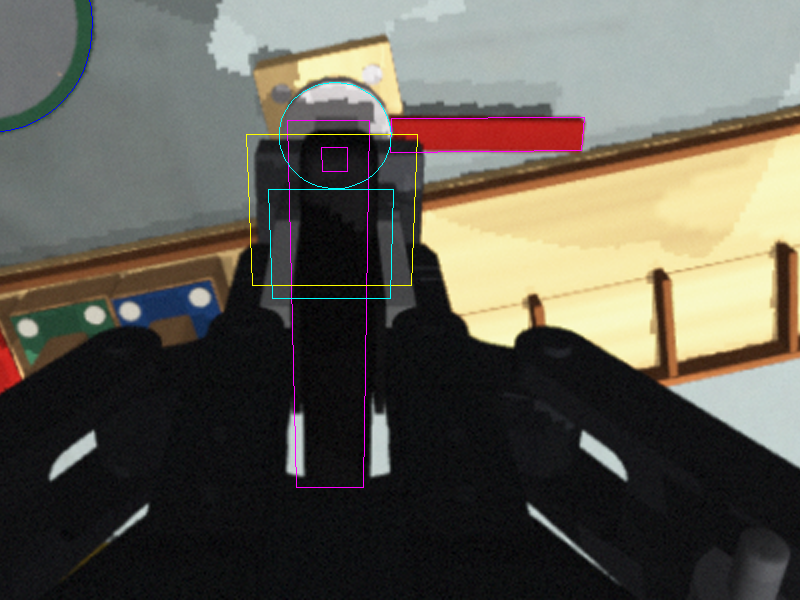

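{"name": "servo_tool", "arguments": {
  "moves": [
    [0,-0.15,-0.14,0,1],
    [0,0,0,0,1],
    [0,0,0,0,1],
    [1,0,0,0,1],
    [1,0,0,0,1],
    [0.6,0,0,0,1],
    [0.6,0,0,0,1],
    [0.5,0,0,0,1],
    [0.3,0,0,0,1],
    [0,0,0,0,1]
  ]
}}

```text
clock: 23.45
tcp_pos: [0.5084, -0.0842, 0.0754]
orientation: [0.705, 0.043, 0.707, -0.043]
wrist_force: [-4.3, -0.7, -3.9]
finger_gap: 0.0128
```

```bash
python3 - <<'E'
from h import *
p=optics.read_camera("wrist");q=optics.read_camera("scene");P,psi,_,s=pose()
print(P,psi,s["finger_gap"],s["wrist_force"],s["ft_torque"])
save(p,"w14"); cv2.imwrite("pics/s14.png",cv2.resize(q["pixels"][190:320,260:430],None,fx=4,fy=4,interpolation=cv2.INTER_CUBIC))
E
```

```text
[ 0.50851852 -0.08415947  0.07552902] 1.449895113978021 0.013120790639508374 [-4.32159767 -0.36936423 -4.09305304] [-0.04690064  1.11866248  0.02180299]
```

View pics/w14.png

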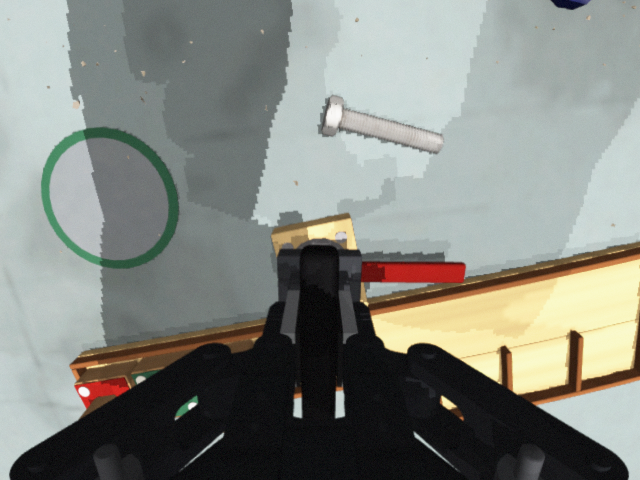

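View pics/s14.png

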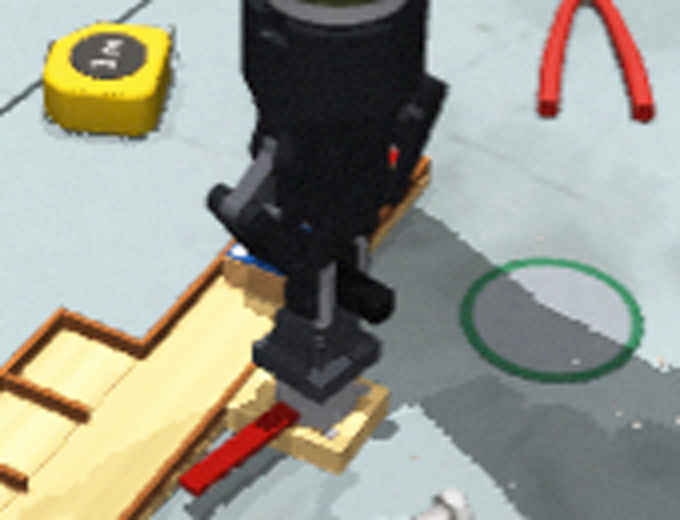

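{"name": "servo_tool", "arguments": {
  "moves": [
    [0,0,-0.1,0,1],
    [0.3,0,0,0,1],
    [0.3,0,0,0,1],
    [0.3,0,0,0,1],
    [0.3,0,0,0,1],
    [0.1,0,0,0,1],
    [0,0,0,0,1],
    [0,0,0,0,1],
    [0,0,0,0,1],
    [0,0,0,0,1]
  ]
}}

```text
clock: 24.8
tcp_pos: [0.5084, -0.0842, 0.0635]
orientation: [0.706, 0.043, 0.706, -0.043]
wrist_force: [-6.0, 0.1, 0.6]
finger_gap: 0.0127
```

```bash
python3 - <<'E'
from h import *
q=optics.read_camera("scene");P,psi,_,s=pose()
print(P,psi,s["finger_gap"],s["wrist_force"],s["ft_torque"])
cv2.imwrite("pics/s15.png",cv2.resize(q["pixels"][190:320,260:430],None,fx=4,fy=4,interpolation=cv2.INTER_CUBIC))
E
```

```text
[ 0.50837347 -0.08423636  0.06354531] 1.4499960989115122 0.012823762138680072 [-6.41698619  0.67447467  1.17394845] [ 0.04935512  1.38457438 -0.00396522]
```

View pics/s15.png

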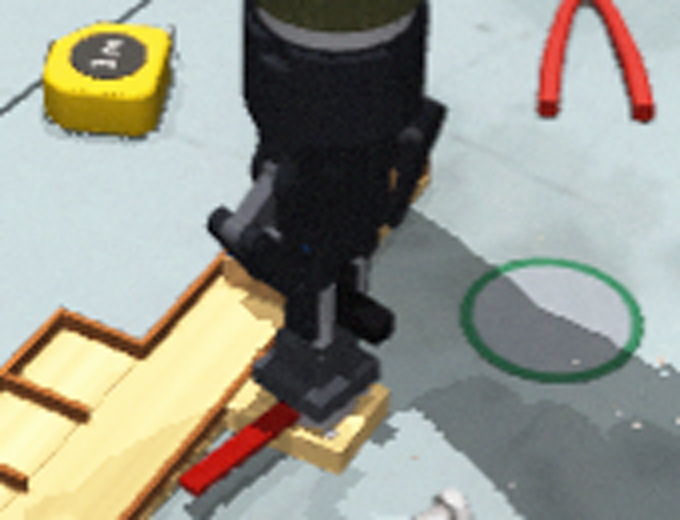

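{"name": "servo_tool", "arguments": {
  "moves": [
    [0,0,-0.1,0,1],
    [0,0,-0.05,0,1],
    [0,0,0,0,1],
    [0,0,0,0,1],
    [0,0,0,0,1],
    [0,0,0,0,1],
    [0,0,0,0,1],
    [0,0,0,0,1],
    [0,0,0,0,1],
    [0,0,0,0,1]
  ]
}}

```text
clock: 26.1
tcp_pos: [0.5078, -0.0843, 0.0634]
orientation: [0.706, 0.043, 0.706, -0.043]
wrist_force: [-0.5, 0.3, -0.6]
finger_gap: 0.0129
```

```bash
python3 - <<'E'
from h import *
P,psi,_,s=pose()
print(P,psi,s["finger_gap"],s["wrist_force"],s["ft_torque"])
E
```

```text
[ 0.50775461 -0.08432721  0.06336835] 1.4499640211427638 0.012877263226954518 [-0.4802468   0.28186683 -0.60116243] [0.01296561 0.0048767  0.05036833]
```

{"name": "servo_tool", "arguments": {
  "moves": [
    [0.1,0,0,0,1],
    [0.1,0,0,0,1],
    [0.1,0,0,0,1],
    [0,0,0,0,1],
    [0,0,0,0,1],
    [0,0,0,0,1],
    [0,0,0,0,1],
    [0,0,0,0,1],
    [0,0,0,0,1],
    [0,0,0,0,1]
  ]
}}

```text
clock: 27.35
tcp_pos: [0.5079, -0.0842, 0.0622]
orientation: [0.706, 0.042, 0.705, -0.043]
wrist_force: [-4.1, 1.5, 12.1]
finger_gap: 0.013
```

```bash
python3 - <<'E'
from h import *
p=optics.read_camera("wrist");q=optics.read_camera("side");P,psi,_,s=pose()
print(P,psi,s["finger_gap"],s["wrist_force"],s["ft_torque"])
save(p,"w16"); cv2.imwrite("pics/s16.png",cv2.resize(q["pixels"][180:300,290:430],None,fx=5,fy=5,interpolation=cv2.INTER_CUBIC))
im=ov(p,P,psi-1.571,(.458,-.2105),.22,(.512,-.083),2,kz=.026)
cv2.imwrite("pics/o16.png",im[360:960,300:1100])
E
```

```text
[ 0.50791661 -0.0842156   0.0622033 ] 1.4501680876290153 0.013060745972725924 [-4.51322507  2.064363   13.30789724] [ 0.30799596  0.91011942 -0.01960493]
```

View pics/o16.png

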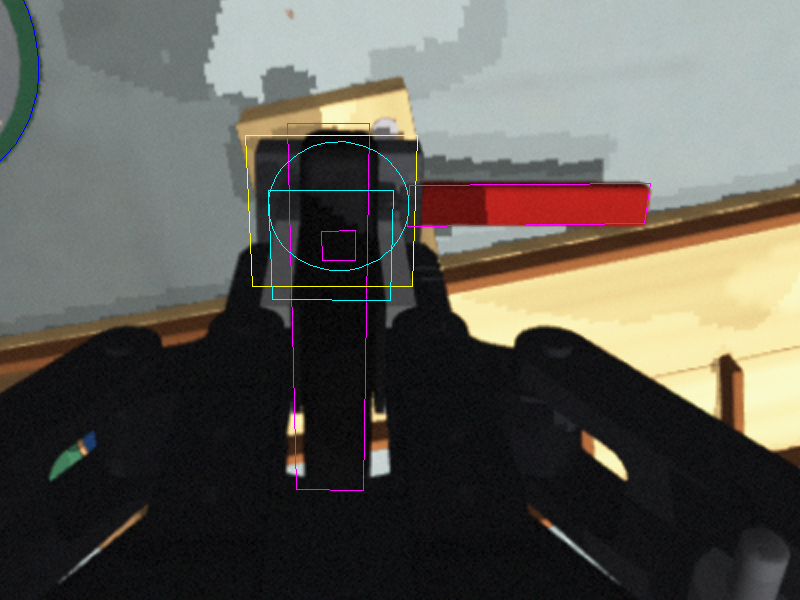

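View pics/s16.png

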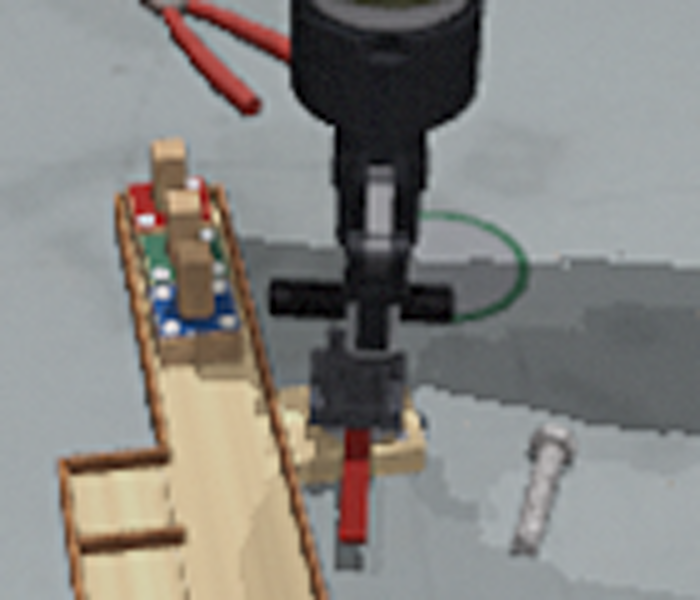

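{"name": "servo_tool", "arguments": {
  "moves": [
    [-0.1,0,0,0,1],
    [0,0,0,0,0.5],
    [0,0,0,0,0],
    [0,0,0,0,0],
    [0,0,0,0,0],
    [0,0,0,0,0],
    [0,0,0,0,0],
    [0,0,0,0,0],
    [0,0,0,0,0],
    [0,0,0,0,0]
  ]
}}

```text
clock: 28.7
tcp_pos: [0.5074, -0.0841, 0.0613]
orientation: [0.706, 0.043, 0.706, -0.043]
wrist_force: [-0.4, 0.2, -0.6]
finger_gap: 0.0429
```

```bash
python3 - <<'E'
from h import *
p=optics.read_camera("wrist");P,psi,_,s=pose()
print(P,psi,s["finger_gap"],s["wrist_force"],s["ft_torque"])
im=ov(p,(.512,-.083),psi-1.571,(.458,-.2105),.22,(.512,-.083),2,kz=.026)
cv2.imwrite("pics/o17.png",im[360:960,300:1100])
E
```

```text
[ 0.50738188 -0.08415695  0.0612935 ] 1.4499935658589767 0.042850460829234965 [ 0.62242501 -0.3938859  -0.52162017] [-0.04982442  0.00993917  0.02814975]
```

View pics/o17.png

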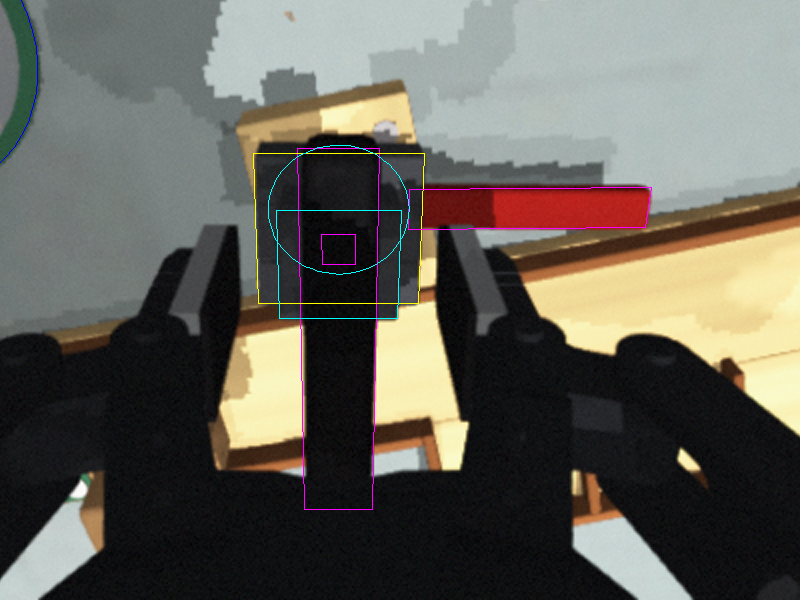

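{"name": "servo_tool", "arguments": {
  "moves": [
    [0,-0.05,0.3,0,0],
    [0,0,0,0,0],
    [0,0,0,0,0.5],
    [0,0,0,0,1],
    [0,0,0,0,1],
    [0,0,0,0,1],
    [0,0,0,0,1],
    [0,0,0,0.05,1],
    [0,0,0,0.1,1],
    [0,0,0,0.1,1]
  ]
}}

```text
clock: 30.0
tcp_pos: [0.51, -0.0846, 0.0613]
orientation: [0.695, 0.132, 0.695, -0.131]
wrist_force: [-0.6, 1.8, 1.8]
finger_gap: 0.0132
```

```bash
python3 - <<'E'
from h import *
p=optics.read_camera("wrist");P,psi,_,s=pose()
print(P,psi,s["finger_gap"],s["wrist_force"],s["ft_torque"])
save(p,"w18")
E
```

```text
[ 0.51005514 -0.08464611  0.06131466] 1.1941512806403156 0.013102075986180866 [-0.88611111  1.91746102  2.61948014] [ 0.32776978  0.14552267 -0.01167839]
```

View pics/w18.png

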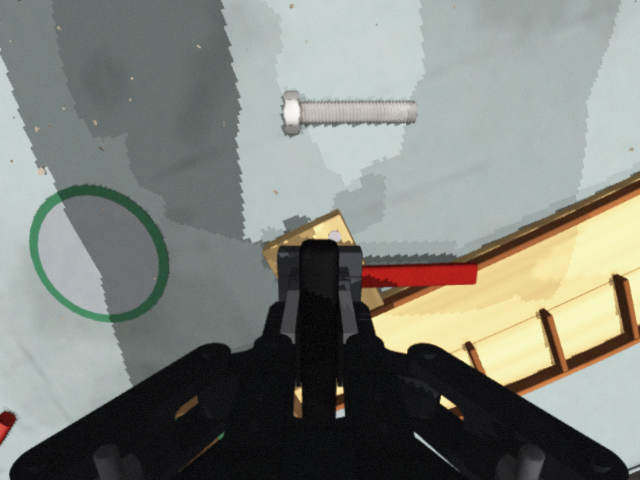

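Gate is following (bar rotates relative to the tray, forces are small). Turning on.

{"name": "servo_tool", "arguments": {
  "moves": [
    [0,0,0,0.12,1],
    [0,0,0,0.12,1],
    [0,0,0,0.12,1],
    [0,0,0,0.12,1],
    [0,0,0,0.12,1],
    [0,0,0,0.12,1],
    [0,0,0,0.1,1],
    [0,0,0,0.1,1],
    [0,0,0,0.1,1],
    [0,0,0,0,1]
  ]
}}

```text
clock: 31.3
tcp_pos: [0.5106, -0.0831, 0.0614]
orientation: [0.543, 0.454, 0.544, -0.451]
wrist_force: [0.8, 6.5, 1.7]
finger_gap: 0.013
```

```bash
python3 - <<'E'
from h import *
p=optics.read_camera("wrist");P,psi,_,s=pose()
print(P,psi,s["finger_gap"],s["wrist_force"],s["ft_torque"])
save(p,"w19")
E
```

```text
[ 0.51064179 -0.08312229  0.06139461] 0.18264559895672053 0.013006338922155221 [1.26804566 7.33060792 2.78724746] [ 1.57486986 -0.21468369 -0.07150895]
```

View pics/w19.png

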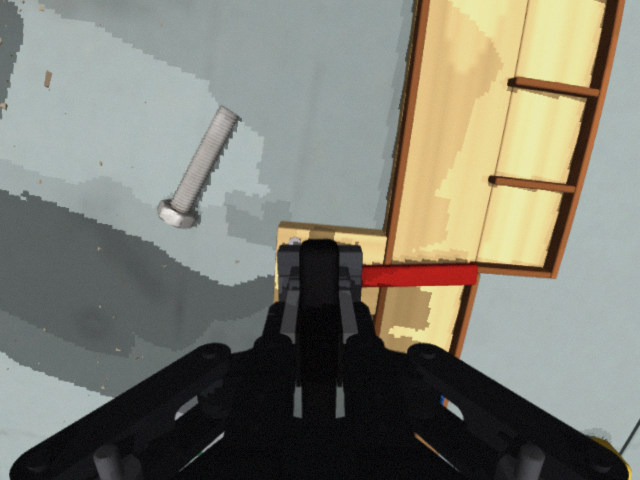

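{"name": "servo_tool", "arguments": {
  "moves": [
    [0,0,-0.1,0.04,1],
    [0,0,-0.05,0.04,1],
    [0,0,0,0.04,1],
    [0,0,0,0.04,1],
    [0,0,0,0,1],
    [0,0,0,0,1],
    [0,0,0,0,1],
    [0,0,0,0,1],
    [0,0,0,0,1],
    [0,0,0,0,1]
  ]
}}

```text
clock: 32.6
tcp_pos: [0.5109, -0.0825, 0.0614]
orientation: [0.506, 0.495, 0.506, -0.493]
wrist_force: [2.6, 4.5, 0.3]
finger_gap: 0.013
```

```bash
python3 - <<'E'
from h import *
p=optics.read_camera("wrist");P,psi,_,s=pose()
print(P,psi,s["finger_gap"],s["wrist_force"],s["ft_torque"])
save(p,"w20"); q=optics.read_camera("scene"); cv2.imwrite("pics/s20.png",cv2.resize(q["pixels"][190:320,250:420],None,fx=4,fy=4,interpolation=cv2.INTER_CUBIC))
E
```

```text
[ 0.51090839 -0.08246673  0.06140226] 0.022540698500626965 0.012892904034849415 [ 2.24316419  4.94442377 -0.01151747] [ 1.02530473 -0.44464266  0.02088551]
```

View pics/w20.png

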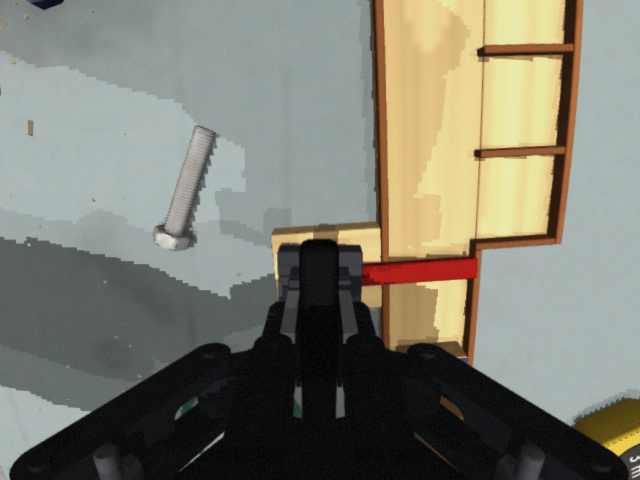

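View pics/s20.png

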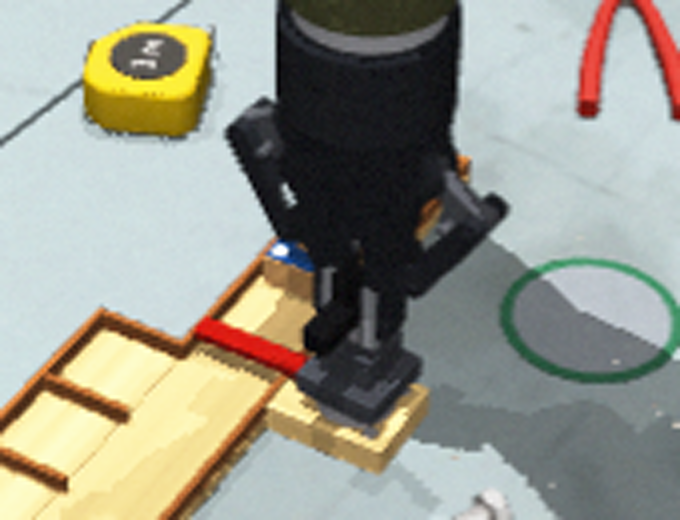

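{"name": "servo_tool", "arguments": {
  "moves": [
    [0,0,0,-0.04,1],
    [0,0,0,-0.04,0.5],
    [0,0,0,0,0.2],
    [0,0,0,0,0.2],
    [0,0,0,0,0.2],
    [0,0,0,0,1],
    [0,0,0,0,1],
    [0,0,0,0,1],
    [0,0,0,0,1],
    [0,0,0,0,1]
  ]
}}

```text
clock: 33.95
tcp_pos: [0.5105, -0.0836, 0.0615]
orientation: [0.525, 0.475, 0.524, -0.474]
wrist_force: [2.5, -0.4, -0.5]
finger_gap: 0.0129
```

```bash
python3 - <<'E'
from h import *
p=optics.read_camera("wrist");P,psi,_,s=pose()
print(P,psi,s["finger_gap"],s["wrist_force"],s["ft_torque"])
im=ov(p,P,psi-1.571,None,1.57,(.511,-.083),2,kz=.026)
cv2.imwrite("pics/o21.png",im[300:900,300:1100])
E
```

```text
[ 0.51053304 -0.08366791  0.06147519] 0.09997158677736301 0.012887586733614185 [ 3.07540332 -0.51056821  0.36359531] [ 0.04746766 -0.57904257 -0.06204337]
```

View pics/o21.png

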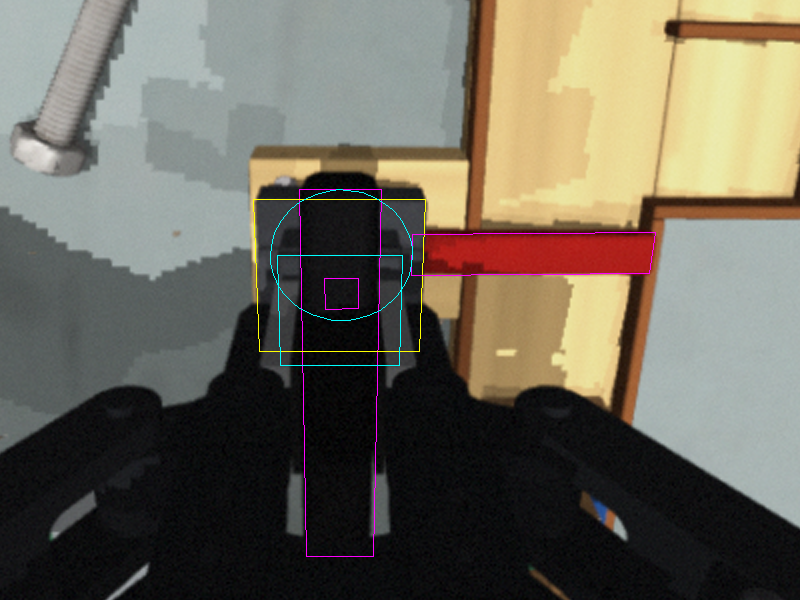

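{"name": "servo_tool", "arguments": {
  "moves": [
    [0,0.05,0,0,1],
    [-0.5,0,0,0,1],
    [-0.5,0,0,0,1],
    [-0.5,0,0,0,1],
    [-0.5,0,0,0,1],
    [-0.7,0,0,0,1],
    [-1,0,0,0,1],
    [-1.5,0,0,0,1],
    [-1,0,0,0,1],
    [0,0,0,0,1]
  ]
}}

```text
clock: 35.25
tcp_pos: [0.5115, -0.0838, 0.1246]
orientation: [0.525, 0.475, 0.524, -0.474]
wrist_force: [-0.6, -0.0, -1.1]
finger_gap: 0.013
```

```bash
python3 - <<'E'
from h import *
p=optics.read_camera("wrist");P,psi,_,s=pose()
print(P,psi,s["finger_gap"],s["wrist_force"],s["ft_torque"])
im=ov(p,P,psi-1.571,None,1.57,(.511,-.083),2,kz=P[2]-.035)
cv2.imwrite("pics/o22.png",im[300:900,300:1100])
plan([((.458,-.2115,.115),.1,8,1)])
E
```

```text
[ 0.51094069 -0.0836192   0.12385306] 0.09999915501402029 0.012938952289865661 [ 0.77009191  0.50522763 -1.41713756] [ 0.01283915  0.01903207 -0.02938519]
from [ 0.5109 -0.0836  0.1239] 0.1 gap 0.012938952289865661 t 35.3
[[0.11, -0.82, 1.52, -0.0, 1], [0.11, -0.82, 1.53, -0.0, 1], [0.11, -0.82, 1.52, -0.0, 1], [0.11, -0.82, 1.53, -0.0, 1], [0.11, -0.82, 1.52, -0.0, 1], [0.11, -0.81, 1.53, -0.0, 1], [0.11, -0.82, 1.52, -0.0, 1], [0.12, -0.81, 1.53, -0.0, 1]]
NOTE rows 8
```

View pics/o22.png

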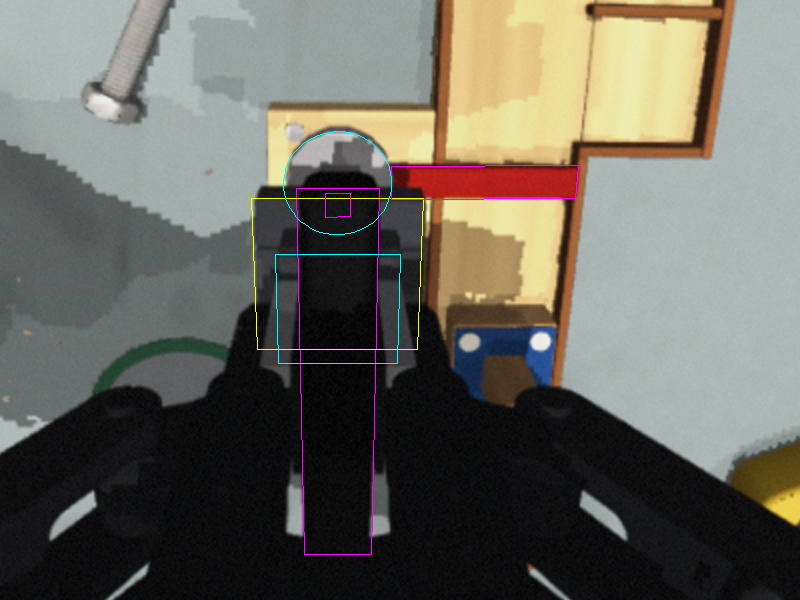

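{"name": "servo_tool", "arguments": {
  "moves": [
    [0.1,-0.8,1.55,0,1],
    [0.1,-0.8,1.55,0,1],
    [0.1,-0.8,1.55,0,1],
    [0.1,-0.8,1.55,0,1],
    [0.1,-0.8,1.55,0,1],
    [0.1,-0.8,1.55,0,1],
    [0.1,-0.8,1.55,0,1],
    [0.1,-0.8,1.55,0,1],
    [0,0,0,0,1],
    [0,0,0,0,1]
  ]
}}

```text
clock: 36.55
tcp_pos: [0.4592, -0.2132, 0.1153]
orientation: [0.524, 0.475, 0.524, -0.474]
wrist_force: [0.6, 0.6, -1.7]
finger_gap: 0.0129
```

```bash
python3 - <<'E'
from h import *
p=optics.read_camera("wrist");P,psi,_,s=pose()
print(P,psi,s["finger_gap"],s["wrist_force"],s["ft_torque"])
im=ov(p,P,psi-1.571,(.458,-.2105),1.57,(.511,-.083),2,kz=P[2]-.035)
cv2.imwrite("pics/o23.png",im[300:900,300:1100])
E
```

```text
[ 0.45931102 -0.2130188   0.11529576] 0.1002959176774967 0.013385264504008797 [-0.11935871 -0.23777145 -2.05066291] [ 0.04475928  0.03357055 -0.01836843]
```

View pics/o23.png

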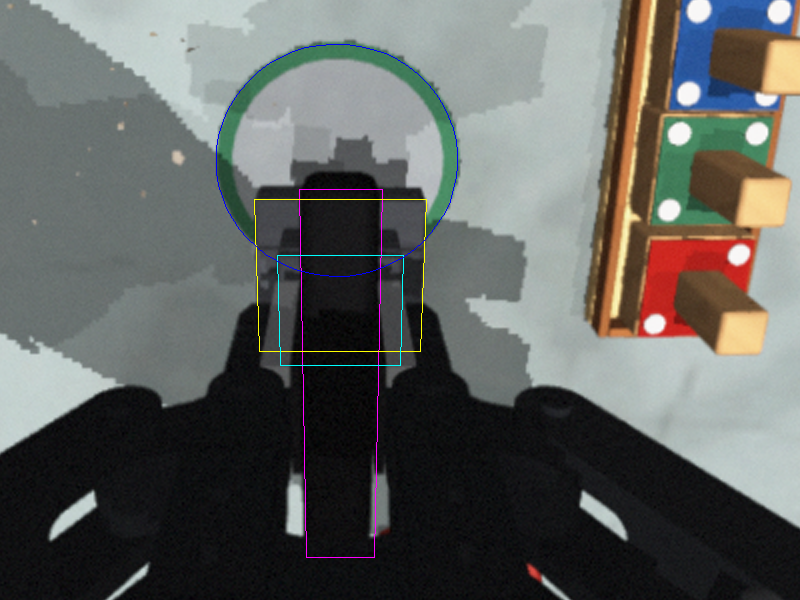

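{"name": "servo_tool", "arguments": {
  "moves": [
    [1.5,0,0,0,1],
    [1.5,0,0,0,1],
    [1.5,0,0,0,1],
    [1.5,0,0,0,1],
    [1.0,0,0,0,1],
    [0.5,0,0,0,1],
    [0.2,0,0,0,1],
    [0.2,0,0,0,1],
    [0,0,0,0,1],
    [0,0,0,0,1]
  ]
}}

```text
clock: 37.85
tcp_pos: [0.4594, -0.2134, 0.0366]
orientation: [0.525, 0.474, 0.524, -0.474]
wrist_force: [0.3, -0.5, -1.0]
finger_gap: 0.0128
```

```bash
python3 - <<'E'
from h import *
P,psi,_,s=pose()
print(P,psi,s["finger_gap"],s["wrist_force"],s["ft_torque"])
E
```

```text
[ 0.45944718 -0.21340005  0.03658872] 0.09993252202467179 0.012765991704044868 [ 0.29156014 -0.52294828 -0.99762916] [-0.00689545  0.03712281  0.01144526]
```

Nearly touching; lower the last bit, release, and lift away.

{"name": "servo_tool", "arguments": {
  "moves": [
    [0.1,0,0,0,1],
    [0.05,0,0,0,1],
    [0.05,0,0,0,1],
    [0,0,0,0,1],
    [0,0,0,0,0.6],
    [0,0,0,0,0.2],
    [0,0,0,0,-0.3],
    [0,0,0,0,-1],
    [0,0,0,0,-1],
    [0,0,0,0,-1]
  ]
}}

```text
clock: 39.1
tcp_pos: [0.4593, -0.2133, 0.0343]
orientation: [0.524, 0.474, 0.524, -0.474]
wrist_force: [-0.0, 0.2, -0.9]
finger_gap: 0.0854
```

{"name": "servo_tool", "arguments": {
  "moves": [
    [-1,0,0,0,-1],
    [-3,0,0,0,-1],
    [-4,0,0,0,-1],
    [-4,0,0,0,-1],
    [-4,1,-1,0,-1],
    [-3,1,-1,0,-1],
    [-2,1,-1,0,-1],
    [0,1,0,0,-1],
    [0,0,0,0,-1],
    [0,0,0,0,-1]
  ]
}}

```text
clock: 40.35
tcp_pos: [0.4953, -0.1794, 0.243]
orientation: [0.523, 0.474, 0.525, -0.475]
wrist_force: [0.2, 0.4, -0.7]
finger_gap: 0.0852
```

```bash
python3 - <<'E'
from h import *
p=optics.read_camera("wrist");P,psi,_,s=pose()
print(P,psi,s["finger_gap"],s["wrist_force"])
im=ov(p,(.459,-.2095),.1-1.571,(.458,-.2105),1.57,(.5115,-.083),2)
cv2.imwrite("pics/o24.png",im[100:700,300:1000])
for n,z in [("key",0),("key_mark",0),("block_1",.008)]:
    for r in models.pinpoint(n,p)[:4]: w=at(p,r["location"],z);print(n,r["conf"],np.round(w,4)[:2],inv(w)*1000)
q=optics.read_camera("scene");cv2.imwrite("pics/s24.png",cv2.resize(q["pixels"][180:330,240:450],None,fx=3.5,fy=3.5,interpolation=cv2.INTER_CUBIC))
q=optics.read_camera("side");cv2.imwrite("pics/d24.png",cv2.resize(q["pixels"][180:300,240:420],None,fx=4,fy=4,interpolation=cv2.INTER_CUBIC))
E
```

```text
[ 0.495215   -0.17939944  0.24304709] 0.09951331595513561 0.08512271135952736 [ 0.85933252 -0.29829756  0.03034943]
key 0.73 [ 0.4581 -0.2111] [-129.30459165 -130.7876783 ]
key_mark 0.38 [ 0.5926 -0.2385] [   1.5498674  -172.06467811]
block_1 0.95 [ 0.5896 -0.2363] [  -1.17886427 -169.61432724]
block_1 0.93 [ 0.5822 -0.1906] [  -3.76983761 -123.39872555]
block_1 0.84 [ 0.5827 -0.1517] [  0.78103588 -84.75622915]
```

View pics/o24.png

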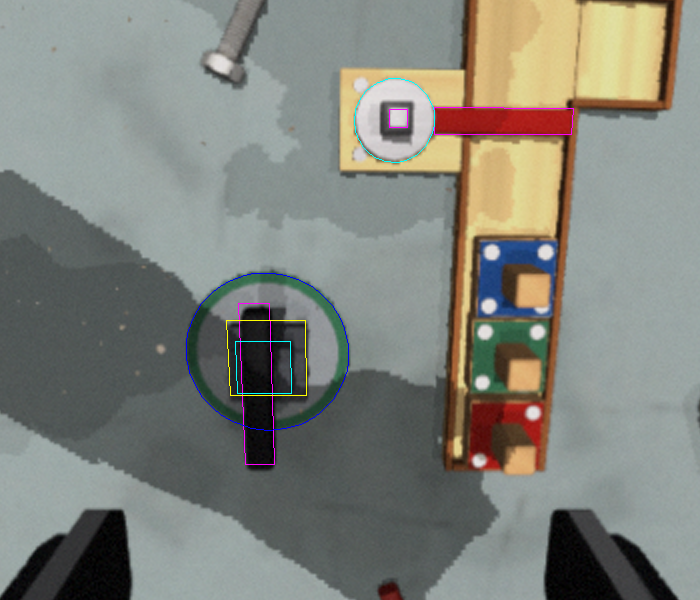

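View pics/s24.png

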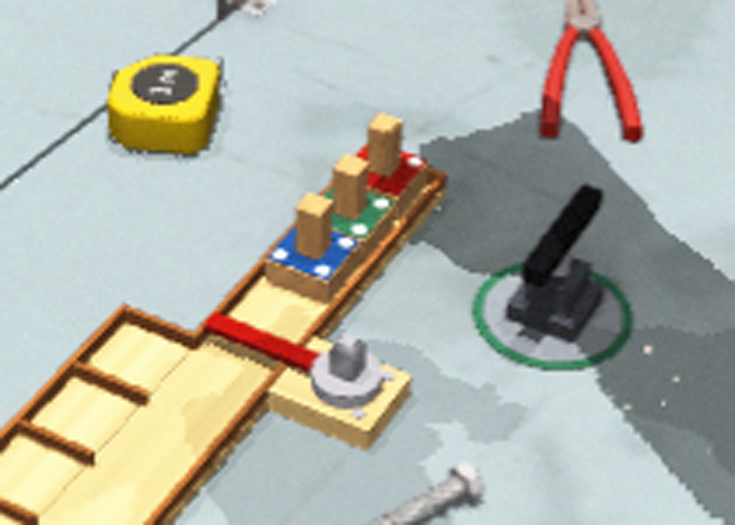

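View pics/d24.png

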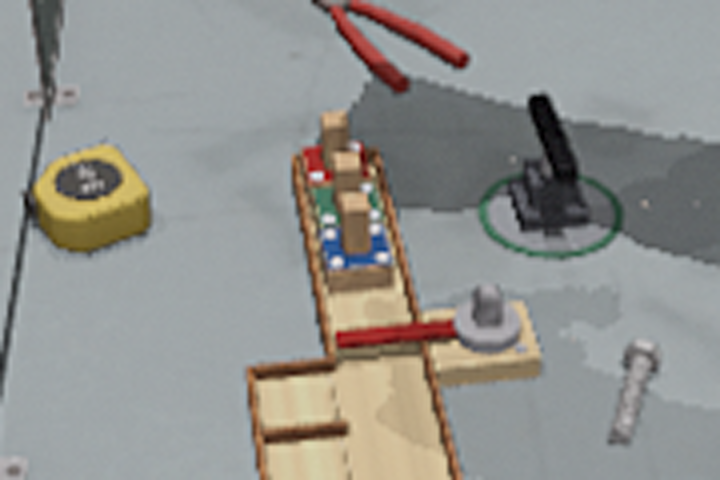

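```bash
python3 -c "
from h import *
print(order.hand_in()); print(env.get_state()['clock'])"
```

```text
the job is handed in; nothing more can be done
None
the job is handed in; nothing more can be done
```

The job is handed in and every part of it was done; handing in gives no verdict, so what follows rests on my own checks.

**What I did:** Only three blocks were present, and block_1 was absent. I slid red (2 dots) to the closed end, then green (3), then blue (4). I set the key fully down on the shaft and let go of it once so it would sit flat. I turned the gate clockwise to across the mouth and stood the key back on its mark. The job finished about 40 s into the 208 s allowed.

**Last checks from the final camera pictures:**
- **Blocks:** they stand at tray y of about -170, -123 and -85 mm, in the right order, flat and within the channel.
- **Gate:** a drawn outline at 1.57 rad lies on the bar.
- **Key:** it stands upright about 2 mm from the centre of its mark.
- **Other things:** the tape measure, pliers and bolt look unmoved, and the gripper is clear of everything.

**Disagreements:**
- **Wrist camera:** it read about 2 mm off the tool's own position, and the last few millimetres onto the shaft met about 6 N sideways. I corrected for both.
- **Key mark:** the final network reading for it was wrong, at low confidence and placed inside the tray. I used the painted ring seen in the picture instead.

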